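# Lock a jewellery carton in the time-lock case

### The arm

A 6-joint arm with a two-finger parallel gripper is mounted at the origin on a cart in front of the work surface, level with it; the furniture and walls round the work are solid. World frame = base frame: x ahead of the robot, y to its left, z up, the work surface at z = 0. Lengths are in mm, angles in rad, forces in N, time in s.
With the tool pointing down it reaches from about 300 to 850 mm from the base axis. Payload 4.2 kg.
Tool frame: the origin (TCP) lies midway between the tips of the shut fingers; the grasp point (between the pads) lies 19 mm behind it; z points along the fingers, y is the direction in which the jaws open and shut (so a half turn about z gives the same grasp; the last joint's range is limited). The gripper opens to 91 mm and grips with 3 to 60 N. Pads are 32 mm wide; open, the fingers measure 118 mm over their backs; the gripper's body (76 mm by 178 mm) begins 60 mm behind the grasp point.
Start: joints at [-1.152, 0.32, 1.565, -0, 1.257, -0.02], TCP at [244.296, -520.541, 213.976] pointing down, gripper open.
Joint ranges: [-3.11, 3.11], [-0.84, 2.01], [0.21, 2.61], [-1.34, 4.49], [0.05, 2.63], [-2.56, 2.56]. Speed limits (rad/s): [2.57, 2.57, 3.14, 3.14, 3.14, 3.14].

### API

Orientations are given as a unit quaternion [x, y, z, w].
In Python, from workcell import r gives the robot as it stands.
- The arm moves only by the shell command python3 -m crank 'ROWS'. ROWS is a JSON object of lists of equal length, an entry for each row: "delta_pos": the shift along the tool's x, y, z in cm, a list of three; "spin": the turn about the tool's z in degrees; "claw": the opening, from 0 (shut) to 1 (fully open). A call has exactly 5 rows; each row shifts and turns the pose as measured when the row begins, along the tool's axes as they then stand; what a row does not reach is not made up. A row lasts 1/12 s, in which the tool goes at most 41.7 mm and 7.16 degrees, less where a joint would pass 70% of its speed; a pose out of reach is approached as far as the arm can. A call is refused whole if a number of a shift passes 4.17 or a number of a turn 7.16, either way. A call with a gripper value outside its range is refused whole. The fingers move at their own pace and stop on an object; the grip force is fixed at half the most. Time passes only in rows, so rows that do not move let the fingers close, or fill a call up. It gives the time, the measured TCP pose, the force and the opening at its end, in the units of the state.
- r.state(): the state, without advancing time (a new reading comes with each control period).
- r.grab_frame(name): name is "scene" or "side" or "wrist"; returns (picture, depth): 384x512x3 uint8, red, green, blue; 384x512 float32, mm along the optical axis (not along the pixel's ray), 0 where there is no reading.
- r.camera_info(name): a dict with "intrinsics" (3x3 intrinsics, pixels), "k1" (the pictures are not rectified: a ray, as slopes to the right and down, at radius r is drawn at 1 + k1 r^2 times it, then the intrinsics apply), "R" (3x3) and "t" (3): a world point X has camera coordinates R X + t. Camera axes: x right, y down, z forward; pixel columns grow to the right and rows downward; lengths in mm; the calibration is good to about 2 mm. A picture is of the moment at which its call begins: read the wrist's pose just before it. camera_info takes no time and is no camera call; for the wrist camera it gives the pose at the moment of the call.
- r.job_done(): hands the job in, once; it reports no verdict.
Trained networks look in the newest picture that a camera, given by its name, has taken for a name from the list of things; names that differ only in an ending like _2 or _b are one class to them, and where a whole thing is asked for, a point or a joint stands for the part that bears it (a point fixed in the world has none). Each returns a list of dicts, best first, with "confidence" (0 to 1); they miss things now and then, are a little off and sometimes report something else, mostly with a low value. They report only what shows in the picture. A call takes as long as a camera call. They do not tell look-alikes from the thing itself.
- r.look_for(thing, camera): "position" ([column, row] in pixels, amid what is visible of it).
- r.landmark_of(thing, camera): "position" ([column, row] in pixels: a listed point, or the origin of a listed thing).
The state is a dict: "time_s": time; "qpos": joint angles; "joint_vel": joint speeds; "joint_efforts": joint torques, N m; "eef_pos": TCP position; "ee_rot": TCP orientation; "force": force on the tool from outside, world axes, zero at the start; "wrist_torque": the same for the moment, N m; "width": finger opening in mm.
Only numpy, scipy, OpenCV 4.12 (cv2) and the standard library are available. Lean on these libraries where they do the work, as an engineer would, in place of code of your own. Each camera call takes 0.05 s, during which the arm holds its last target.

### The job

Put the black jewellery carton away in the time-lock case on the table: set it down flat on its base in the open chamber and let go, then slide the hatch fully shut against the front frame. Then set the timer dial to five, that is five clicks clockwise of the off dot, let go of it, and finally press the lock button fully down and release it. Leave the soap, the candle and the dog figure where they stand.

Things in the scene. Friction and masses are not known exactly. Their poses are not given: they have to be found in the camera images.
- case: Fixed wooden case, origin on the table under it; spans x -165 to +140, y -85 to +85 mm of its frame. Chamber half (x < 0): open-topped chamber between 15 mm walls, 76 mm high with brass track lips on the sides; front frame x -165 to -150 mm, 74 mm high. Control half (x > 0): dark deck, top 81 mm over the table, with dial and button; the hatch runs under it.
- chamber (a point): Point on the chamber floor (8 mm over the table), under the middle of the opening that the fully open hatch leaves free: 132 mm along the case's x, 140 mm along its y. The walls rise 66 to 68 mm over this floor. Axes as the case.
- hatch (a joint): Sliding hatch: 0 = fully shut against the front frame, 0.132 m = fully open (slid under the deck). Grows along the case's +x, so it is shut by pushing it to -x. Friction about 2 N; it stays where it is left.
- hatch_grip (a point): Top centre of the hatch's upright dark wooden grip bar: 14 mm thick along the case's x, 80 mm long along its y, 34 mm high (top 105 mm over the table, 24 mm above the deck). With the hatch fully open the bar stands against the edge of the deck. Moves with the hatch. Axes as the case.
- dial (a joint): Timer dial angle: 0 = white line at the off dot, grows clockwise seen from above. A click (detent) every 20 degrees (0.349 rad), nine in all; five clicks = 1.745 rad. 0.1 to 0.2 N m to turn. Left between two clicks it falls to the nearer one.
- dial_axis (a point): On the dial's axis, mid-height of its black bar grip (58 mm long, 18 thick, 26 high; foot 92, top 116 mm over the table; skirt 66 mm across below), pinched across the thickness. Axes as the case, it does not turn. Nose and white line point along the case's +x at three clicks, 60 degrees left of that (at the dot) at 0. Around it nine ticks, one a click.
- lock_button (a joint): Travel of the round steel push button: 0 = up, 0.006 m = fully down; springs back; about 5 N to press down.
- lock_button_top (a point): Centre of the top of the push button, 32 mm across, beside the dial on the deck.
- carton_center (a point): Centre (half-way up) of the loose black jewellery carton, 50 mm (its x) x 62 mm (its y) x 40 mm high, 60 g, standing on the table beside the case. It is best gripped across its 50 mm.
- soap: Bystander: loose wrapped soap bar, 50 x 75 x 26 mm; origin under its centre.
- candle: Bystander: loose candle in a patterned pot, 70 mm across, 98 mm high; origin under its centre.
- dog: Bystander: small loose black dog figure, 59 x 35 x 66 mm; origin under its centre.
- lamp_stem (a point): Fixed table lamp between the robot's start pose and the work: point on the axis of its upright wooden stem at table height. Foot 150 mm across and 45 mm high, stem 50 mm thick up to a wide shade, whose lower rim is about 0.4 m over the table. Keep the arm clear of it: swing past it close to the robot's base.
Things that resemble listed ones, but are neither listed nor needed, are in the scene too. What is shaped like the part that bears carton_center but purple is not meant.

How it is judged (in metres and radians):
On the way, in this order (a step that is already met when the one before it is completed fails the run):
1. the carton lies flat in the chamber, let go (x of carton_center in the frame of case between -0.15 and -0.005 m and y of carton_center in the frame of case between -0.07 and 0.07 m and z of carton_center in the frame of case below 0.034 m and angle between carton_center's own z axis and vertical below 0.15 rad and contact force between the fingers and carton below 0.1 N), for 0.2 s.
2. the hatch is shut against the front frame (value of joint hatch below 0.003 m), for 0.2 s.
3. the dial stands at five clicks, let go (value of joint dial between 1.645 and 1.845 rad and contact force between the fingers and dial below 0.1 N), for 0.2 s.
4. the lock button is pressed down (value of joint lock_button above 0.0045 m).
At the end, for the whole second after the job is handed in: The carton rests flat (within 0.15 rad, its centre at most 34 mm over the table) between the chamber walls, the hatch is shut to within 3 mm, the dial stands at five clicks (1.745 rad within 0.1), and the button is up again (within 2 mm) (x of carton_center in the frame of case between -0.15 and -0.005 m and y of carton_center in the frame of case between -0.07 and 0.07 m and z of carton_center in the frame of case below 0.034 m and angle between carton_center's own z axis and vertical below 0.15 rad and value of joint hatch below 0.003 m and value of joint dial between 1.645 and 1.845 rad and value of joint lock_button below 0.002 m); the robot touches nothing.
It fails at once if the soap, the candle or the dog is pushed more than 30 mm away or tipped over (distance of any of soap, candle, dog from where it was at the start of the episode above 0.03 m or angle between any of candle, dog, soap's own z axis and vertical above 0.6 rad).
It also fails if it takes over 72 s, if anything falls off the work surface, if the arm or the gripper's body presses on something with over 40 N, if the wrist force passes 120 N, or if a joint passes its speed limit or range.

## Working session

There is one attempt and no reset: what is moved stays moved. The work goes in short steps, Python scripts to look and compute and a shell command to move; the robot and the scene stay as the last step left them, time stands still between calls to the robot, and variables do not carry over. Pictures are saved under pics/ and viewed, and the job is handed in when it is done.

```bash
ls; mkdir -p pics; cat > h.py <<'E'
import numpy as np, cv2, json
from scipy.spatial.transform import Rotation as Ro
from workcell import r
def snap(cam,fn,scale=1.5):
    st=r.state(); ci=r.camera_info(cam); p,d=r.grab_frame(cam)
    np.savez('last_%s.npz'%cam,p=p,d=d,K=np.array(ci['intrinsics']),k1=ci['k1'],R=np.array(ci['R']),t=np.array(ci['t']))
    cv2.imwrite('pics/'+fn,cv2.resize(p[:,:,::-1],None,fx=scale,fy=scale)); return st
def load(cam): return np.load('last_%s.npz'%cam)
def ray(c,uv):
    K=c['K'];k1=float(c['k1'])
    pts=cv2.undistortPoints(np.array([[uv]],float),K,np.array([k1,0,0,0,0.])).ravel()
    return np.array([pts[0],pts[1],1.])
def at_z(c,uv,z):
    R,t=c['R'],c['t']; o=-R.T@t; d=R.T@ray(c,uv); return o+d*(z-o[2])/d[2]
def at_depth(c,uv):
    u,v=int(round(uv[0])),int(round(uv[1])); w=c['d'][max(v-1,0):v+2,max(u-1,0):u+2]; w=w[w>0]
    if len(w)==0: return None
    return c['R'].T@(ray(c,uv)*np.median(w)-c['t'])
def proj(c,X):
    x,_=cv2.projectPoints(np.array(X,float).reshape(-1,1,3),cv2.Rodrigues(c['R'])[0],c['t'],c['K'],np.array([float(c['k1']),0,0,0,0.])); return x.reshape(-1,2)
E
python3 - <<'E'
from h import *
np.set_printoptions(precision=2,suppress=True)
for cam in ['scene','side']:
    snap(cam,cam+'0.png'); c=load(cam)
    print(cam,'eye',-c['R'].T@c['t'])
    for th in ['case','chamber','hatch_grip','dial_axis','lock_button_top','carton_center','soap','candle','dog','lamp_stem']:
        o=r.landmark_of(th,cam)
        for e in o[:3]:
            print(th,np.round(e['position']),round(e['confidence'],2),at_depth(c,e['position']))
print(r.state())
E
```

```text
pics
scene eye [-217.85  680.61  766.26]
case [216. 223.] 0.87 [553.96 117.02   6.25]
chamber [236. 234.] 0.62 [480.91 106.45   8.6 ]
hatch_grip [218. 194.] 0.91 [548.19 107.21 102.43]
dial_axis [183. 188.] 0.72 [624.12 163.15 110.9 ]
lock_button_top [204. 175.] 0.65 [647.33  76.84 101.65]
carton_center [270. 269.] 0.92 [300.73 156.77  40.14]
carton_center [132. 230.] 0.87 [646.37 317.49  38.35]
carton_center [167. 252.] 0.57 [346.94 385.71 206.03]
soap [276. 173.] 0.57 [ 608.4  -170.42   19.05]
soap [232. 289.] 0.27 [326.68 251.36  24.48]
candle [232. 289.] 0.75 [325.98 251.4   23.75]
candle [325. 220.] 0.69 [340.79 -87.03  28.47]
dog [232. 289.] 0.65 [326.89 251.78  24.3 ]
side eye [ 917.36  710.79 1219.4 ]
case [247. 241.] 0.63 [587.36 154.51  79.61]
chamber [273. 222.] 0.81 [467.56 104.68   8.48]
hatch_grip [252. 220.] 0.65 [546.7  117.3  102.25]
hatch_grip [340. 237.] 0.46 [342.7  255.4   27.95]
dial_axis [234. 247.] 0.78 [635.38 169.72 115.91]
lock_button_top [213. 230.] 0.68 [651.06  88.91 101.21]
carton_center [324. 205.] 0.91 [323.54 149.45  38.84]
carton_center [252. 313.] 0.69 [672.02 320.41  39.47]
carton_center [293. 282.] 0.59 [536.12 303.23  39.46]
soap [178. 180.] 0.74 [ 637.62 -162.07   26.17]
candle [265. 158.] 0.69 [377.09 -82.85  47.64]
dog [340. 239.] 0.46 [342.84 256.64  18.11]
lamp_stem [178. 178.] 0.53 [ 633.06 -170.31   24.22]
{'time_s': 1.1, 'qpos': array([-1.15,  0.32,  1.56, -0.  ,  1.26, -0.02]), 'joint_vel': array([ 0., -0., -0.,  0.,  0., -0.]), 'joint_efforts': array([ -0.  , -41.24, -23.22,   0.07,   0.04,   0.  ]), 'eef_pos': array([ 244.3 , -520.54,  214.  ]), 'ee_rot': array([0.98, 0.22, 0.  , 0.  ]), 'force': array([ 0.62, -0.23,  0.35]), 'wrist_torque': array([-0.03, -0.  , -0.01]), 'width': 91.22047762736597}
```

View pics/scene0.png

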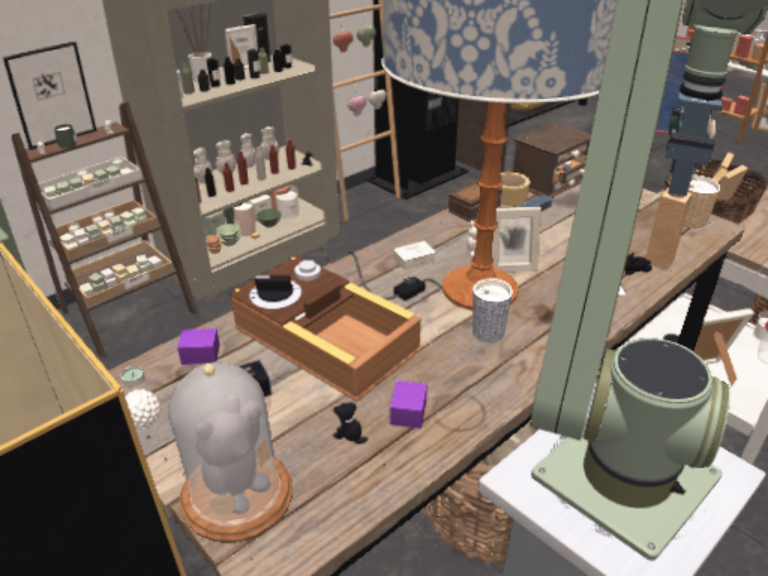

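View pics/side0.png

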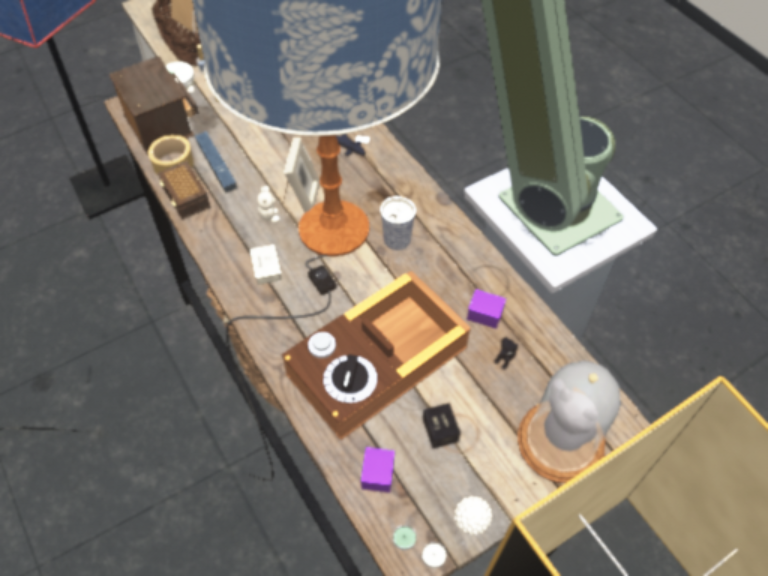

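```bash
python3 - <<'E'
from h import *
c=load('side'); p=c['p'][:,:,::-1]
cv2.imwrite('pics/crop1.png',cv2.resize(p[170:330,180:350],None,fx=4.5,fy=3.75,interpolation=cv2.INTER_CUBIC))
c2=load('scene');p=c2['p'][:,:,::-1]
cv2.imwrite('pics/crop2.png',cv2.resize(p[160:310,110:290],None,fx=4.4,fy=4,interpolation=cv2.INTER_CUBIC))
np.set_printoptions(precision=0,suppress=True)
for n,cc,uv in [('lampfoot',c,(222,152)),('stem',c,(220,115)),('stem sc',c2,(325,130)),('candle',c,(265,141)),('soap',c,(177,175)),('dog',c,(338,236)),('dome',c,(385,262)),('domefoot',c,(365,312)),('shade',c,(160,70)),('shade',c,(215,80)),('box',c,(480,254)),('box2',c,(345,345))]:
    print(n,at_depth(cc,uv))
E
```

```text
lampfoot [ 474. -181.   35.]
stem [ 467. -190.  188.]
stem sc [ 450. -193.  220.]
candle [ 360. -111.   87.]
soap [ 632. -181.   25.]
dog [350. 253.  36.]
dome [390. 438. 224.]
domefoot [419. 466.  19.]
shade [ 640. -132.  478.]
shade [551. -34. 480.]
box [275. 566. 350.]
box2 [628. 564. 352.]
```

View pics/crop1.png

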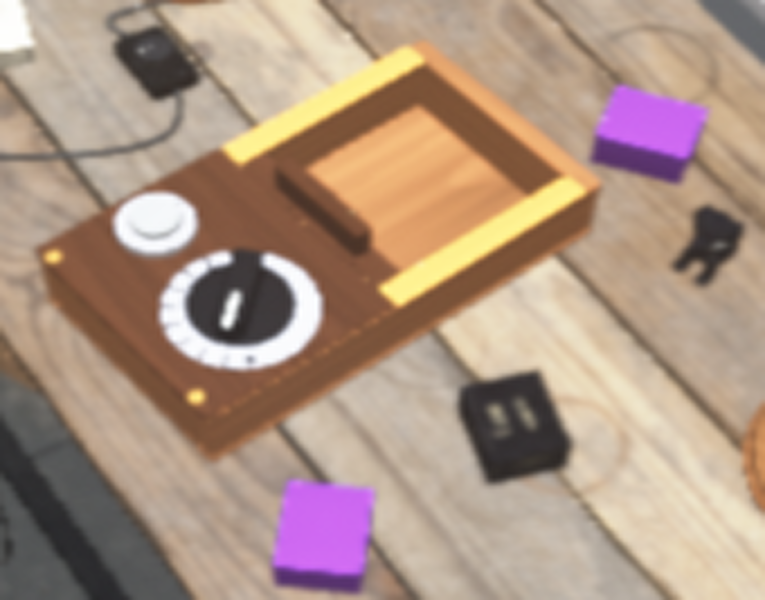

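View pics/crop2.png

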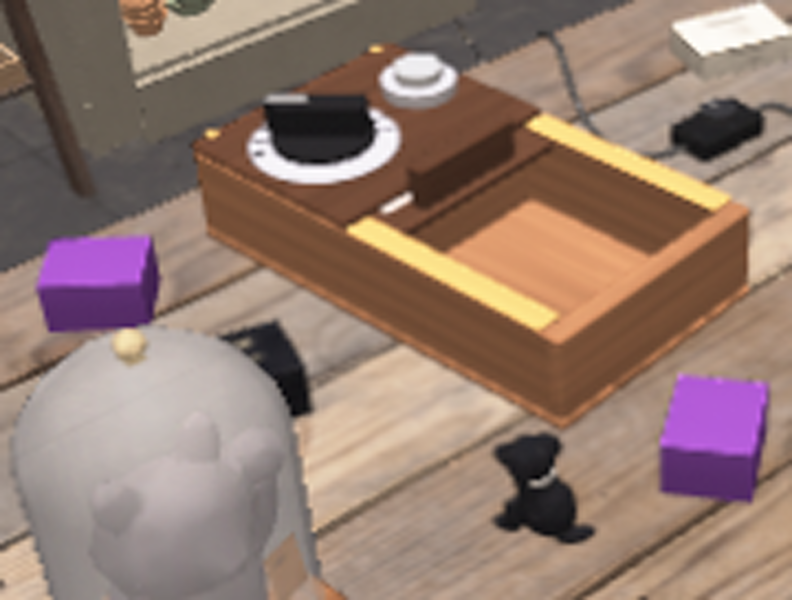

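```bash
cat >> h.py <<'E'
def cloud(c,box=None):
    H,W=c['d'].shape; v,u=np.mgrid[0:H,0:W]
    uv=np.stack([u.ravel(),v.ravel()],1).astype(float)
    pts=cv2.undistortPoints(uv.reshape(-1,1,2),c['K'],np.array([float(c['k1']),0,0,0,0.])).reshape(-1,2)
    d=c['d'].ravel(); ok=d>0
    X=(np.c_[pts,np.ones(len(pts))]*d[:,None]-c['t'])@c['R']
    return X[ok],uv[ok],c['p'].reshape(-1,3)[ok]
E
python3 - <<'E'
from h import *
np.set_printoptions(precision=1,suppress=True)
for cam in ['side','scene']:
    c=load(cam); X,uv,col=cloud(c)
    # table height
    m=(abs(X[:,0]-500)<250)&(abs(X[:,1]-100)<350)&(abs(X[:,2])<8); print(cam,'table z',np.median(X[m,2]))
    m=(X[:,2]>62)&(X[:,2]<125)&(X[:,0]>380)&(X[:,0]<780)&(X[:,1]>-40)&(X[:,1]<280)
    r_=cv2.minAreaRect(X[m,:2].astype(np.float32)); print('case rect',r_); print(cv2.boxPoints(r_))
    m=(X[:,2]>30)&(X[:,2]<50)&(abs(X[:,0]-540)<60)&(abs(X[:,1]-300)<60)&(col.max(1)<110)
    r_=cv2.minAreaRect(X[m,:2].astype(np.float32)); print('carton',m.sum(),X[m].mean(0),r_);
    m=(X[:,2]>96)&(X[:,2]<125)&(X[:,0]>500)&(X[:,0]<750)&(X[:,1]>0)&(X[:,1]<250)
    for z0,z1,n in [(96,109,'96-109'),(109,125,'>109')]:
        mm=m&(X[:,2]>z0)&(X[:,2]<z1); print(n,mm.sum(), X[mm].mean(0))
E
```

```text
side table z -0.8797503042840591
case rect ((552.3424682617188, 120.68002319335938), (309.22119140625, 175.08737182617188), 7.259585857391357)
[[387.9 188. ]
 [410.   14.3]
 [716.8  53.4]
 [694.7 227.1]]
carton 388 [533.  302.5  38.5] ((531.9080200195312, 300.6148986816406), (62.385501861572266, 48.043575286865234), 75.56928253173828)
96-109 283 [595.7 115.  101.9]
>109 148 [635.8 166.1 114.4]
scene table z -0.023794524829780596
case rect ((549.2049560546875, 119.07510375976562), (308.9312744140625, 174.51185607910156), 7.065816879272461)
[[385.2 186.7]
 [406.6  13.5]
 [713.2  51.5]
 [691.8 224.7]]
carton 156 [520.1 281.4  40.2] ((523.3819580078125, 279.43603515625), (55.89885711669922, 29.54361343383789), 0.6264156699180603)
96-109 305 [593.1 126.9 102. ]
>109 113 [629.9 164.7 114.2]
```

```bash
python3 - <<'E'
from h import *
np.set_printoptions(precision=1,suppress=True)
A=[];
for cam in ['side','scene']:
    c=load(cam); X,uv,col=cloud(c); A.append(X)
    m=(X[:,2]>330)&(X[:,2]<800)&(X[:,0]>200)&(X[:,0]<800)&(X[:,1]>-450)&(X[:,1]<50)
    Y=X[m]; print(cam,m.sum())
    for z in range(340,760,20):
        q=Y[abs(Y[:,2]-z)<10]
        if len(q)>5: print(z,len(q),'x',np.percentile(q[:,0],[1,99]),'y',np.percentile(q[:,1],[1,99]),'rmin',np.percentile(np.hypot(q[:,0],q[:,1]),1))
    # stem
    m=(X[:,2]>60)&(X[:,2]<330)&(np.hypot(X[:,0]-465,X[:,1]+190)<60); print('stem',np.median(X[m],0),X[m].min(0),X[m].max(0))
    m=(X[:,2]>60)&(X[:,2]<110)&(np.hypot(X[:,0]-360,X[:,1]+105)<60); print('candle',cv2.minEnclosingCircle(X[m,:2].astype(np.float32)))
    m=(X[:,2]>50)&(X[:,2]<400)&(np.hypot(X[:,0]-400,X[:,1]-450)<110)&(X[:,1]<520); print('dome',X[m].min(0),X[m].max(0))
    for n,xy,z0 in [('soap',(632,-175),10),('dog',(345,254),8)]:
        m=(X[:,2]>z0)&(X[:,2]<80)&(np.hypot(X[:,0]-xy[0],X[:,1]-xy[1])<55); print(n,X[m].min(0),X[m].max(0))
st=r.state(); print(Ro.from_quat(st['ee_rot']).as_matrix())
E
```

```text
side 12803
460 1010 x [304.1 653.7] y [-247.4   -9.5] rmin 318.6727634578291
480 1021 x [201.2 652.9] y [-225.7  -10.7] rmin 221.02759026789317
500 1093 x [201.5 653.2] y [-216.6  -10.8] rmin 219.5447172441324
520 1125 x [201.3 653.4] y [-222.  -11.] rmin 220.24238067273487
540 1117 x [205.7 652.5] y [-222.   -10.1] rmin 226.7607224489035
560 1200 x [332.1 652.5] y [-218.5  -10.5] rmin 338.01176193370173
580 1199 x [336.2 652.7] y [-217.6  -10.9] rmin 341.3500385115168
600 1240 x [350.2 652.9] y [-219.2  -10.5] rmin 353.50544696324386
620 1261 x [374.  652.1] y [-201.   -10.8] rmin 375.5620407347596
640 1166 x [403.9 650.3] y [-172.8  -10.8] rmin 404.40551752879463
660 980 x [442.5 643.1] y [-141.1  -10.4] rmin 442.5957053304544
680 387 x [489.5 619.5] y [-94.8 -13.2] rmin 489.6681175052327
stem [ 469.2 -190.6  177.8] [ 438.2 -222.1   60.6] [ 485.3 -178.2  288.5]
candle ((360.6776428222656, -109.94415283203125), 37.86394500732422)
dome [306.  380.5  50.2] [423.  495.  252.3]
soap [ 598.8 -229.9   10. ] [ 666.3 -143.5   32.1]
dog [328.5 229.5   8.6] [368.1 261.5  66.6]
scene 10124
340
[... 423 characters left out ...]
-13.9] rmin 310.7981015470356
520 1448 x [267.4 561.3] y [-198.4  -13.5] rmin 310.77291100534006
540 1510 x [249.1 560.4] y [-405.7  -13.9] rmin 311.00244820875344
560 1611 x [212.  545.5] y [-370.7  -13.8] rmin 310.6599656476983
580 1251 x [217.  476.9] y [-343.5  -14.7] rmin 311.13862639544516
600 44 x [281.1 335.3] y [-130.6  -59. ] rmin 309.72356080587826
stem [ 448.9 -193.6  206.3] [ 434.  -222.5   60.1] [ 477.8 -181.   329.9]
candle ((358.27728271484375, -111.61261749267578), 37.39876174926758)
dome [298.1 376.8  50.1] [400.1 492.5 250. ]
soap [ 593.3 -227.1   10.1] [ 664.8 -143.8   28.9]
dog [310.1 225.7   8.3] [362.1 258.7  67.7]
[[ 0.9  0.4  0. ]
 [ 0.4 -0.9 -0. ]
 [-0.   0.  -1. ]]
```

```bash
python3 - <<'E'
from h import *
np.set_printoptions(precision=0,suppress=True)
az=-1.152
e=np.array([np.cos(az),np.sin(az)]); n=np.array([-e[1],e[0]])
for cam in ['scene','side']:
    c=load(cam); X,uv,col=cloud(c)
    rr=X[:,:2]@e; tt=X[:,:2]@n
    m=(abs(tt)<130)&(rr>-250)&(rr<750)&(X[:,2]>120)&(X[:,2]<1200)
    print(cam,m.sum())
    for z in range(140,1200,40):
        q=m&(abs(X[:,2]-z)<20)
        if q.sum()>8:
            for r0 in range(-200,750,100):
                k=q&(abs(rr-r0)<50)
                if k.sum()>6: print((z,r0,int(k.sum()),int(np.percentile(tt[k],2)),int(np.percentile(tt[k],98)),int(np.percentile(rr[k],2)),int(np.percentile(rr[k],98))),end=' ')
            print()
E
```

```text
scene 19734
(140, -100, 1733, -84, 125, -66, -53) (140, 600, 234, -25, 33, 600, 639) 
(180, -100, 1611, -74, 126, -64, -50) (180, 0, 1008, -87, 110, -49, 23) (180, 600, 106, -23, 32, 602, 645) 
(220, -100, 366, -35, 37, -64, -50) (220, 0, 2862, -63, 124, -48, 44) (220, 100, 85, -31, 32, 50, 61) (220, 500, 105, -7, 25, 514, 523) (220, 600, 49, -34, 29, 614, 641) 
(260, 0, 662, 76, 128, -35, 6) (260, 500, 180, -7, 26, 511, 521) 
(300, 0, 700, 75, 129, -20, 19) (300, 500, 298, -27, 47, 486, 516) (300, 600, 61, -36, 49, 588, 649) (300, 700, 24, -39, 45, 650, 662) 
(340, 0, 735, 75, 128, -6, 33) (340, 500, 463, -26, 43, 483, 531) (340, 600, 95, -24, 48, 552, 647) (340, 700, 12, -31, 49, 650, 663) 
(380, 0, 761, 76, 128, 7, 23) (380, 100, 14, 74, 76, 50, 58) (380, 500, 381, -25, 43, 520, 546) (380, 600, 42, -26, 47, 550, 586) 
(420, 0, 771, 77, 128, 21, 37) (420, 100, 20, 73, 75, 56, 71) (420, 500, 269, -14, 35, 537, 549) (420, 600, 152, -26, 47, 550, 577) 
(460, 0, 745, 76, 128, 36, 49) (460, 100, 86, 74, 126, 50, 86) (460, 500, 295, -13, 34, 537, 549) (460, 600, 146, -23, 47, 550, 595) 

[... 225 characters left out ...]
, 456, 549) (540, 600, 12, -29, 68, 550, 560) 
(580, 100, 906, 75, 128, 78, 117) (580, 300, 209, -30, 46, 310, 348) (580, 400, 333, -44, 65, 351, 424) 
(620, 100, 576, 75, 128, 92, 115) (620, 300, 51, -32, 10, 293, 316) 
side 2054
(140, -100, 126, -64, 126, -68, -56) 
(180, -100, 194, -68, 126, -65, -50) (180, 0, 105, -90, 110, -49, 21) 
(220, -100, 77, -21, 38, -64, -50) (220, 0, 500, -55, 123, -48, 15) 
(260, 0, 111, 80, 127, -34, -19) 
(300, 0, 120, 80, 128, -20, -6) 
(340, 0, 126, 79, 128, -6, 7) 
(380, 0, 129, 80, 129, 7, 21) 
(420, 0, 137, 81, 128, 20, 36) 
(460, 0, 135, 78, 128, 35, 49) (460, 100, 11, 82, 127, 50, 52) 
(500, 100, 160, 79, 128, 50, 65) 
(540, 100, 120, 81, 129, 63, 77)
```

```bash
python3 - <<'E'
from h import *
from scipy.optimize import least_squares
np.set_printoptions(precision=1,suppress=True)
for cam in ['side','scene']:
    c=load(cam); X,uv,col=cloud(c)
    m=(X[:,2]>380)&(X[:,2]<800)&(X[:,0]>255)&(X[:,0]<800)&(X[:,1]>-420)&(X[:,1]<50)
    bl=(np.hypot(X[:,0]-460,X[:,1]+200)>130)
    Y=X[m&bl]
    print(cam,'zmin',np.percentile(Y[:,2],[0,.5,1,2]))
    for z in range(400,700,20):
        q=Y[abs(Y[:,2]-z)<10]
        if len(q)>50:
            s=least_squares(lambda p:np.hypot(q[:,0]-p[0],q[:,1]-p[1])-p[2],[460,-200,190],loss='soft_l1'); print(z,len(q),s.x,np.median(abs(s.fun)))
    
E
```

```text
side zmin [449.2 453.7 454.8 456.3]
460 1001 [ 460.7 -204.2  192.7] 1.1428045006527725
480 998 [ 460.9 -204.2  192.1] 0.9505946787039363
500 1043 [ 461.  -204.2  192. ] 0.9339101166108605
520 1059 [ 461.5 -203.9  191.6] 0.9181895717573241
540 1104 [ 462.2 -202.4  190.6] 0.8559382704351464
560 1200 [ 462.3 -202.3  190.4] 0.8399919109650398
580 1199 [ 462.  -203.1  190.8] 0.8448524352992592
600 1240 [ 462.2 -202.9  190.6] 0.8968942217026807
620 1261 [ 463.3 -201.2  189.2] 0.8685955714369697
640 1166 [ 462.8 -202.5  190.3] 0.9189212959670385
660 980 [ 463.5 -201.2  189.1] 0.9720804918967332
680 387 [ 459.2 -211.1  199.8] 1.07743850475498
scene zmin [452.7 454.5 455.5 456.8]
460 1120 [ 459.9 -207.   192.9] 1.13111603169979
480 1365 [ 460.  -207.   192.5] 0.938167583901901
500 1392 [ 460.3 -207.7  193. ] 0.9383051727094482
520 1442 [ 460.2 -207.   192.5] 0.892020028449366
540 1487 [ 460.6 -207.6  192.9] 0.9608415038092062
560 1534 [ 460.1 -206.8  192.2] 0.9444945879274655
580 1220 [ 459.8 -206.9  191.9] 1.0010334331940953
```

```bash
python3 - <<'E'
from h import *
M={}
for cam in ['scene','side']:
    c=load(cam); X,uv,col=cloud(c)
    m=(X[:,0]>0)&(X[:,0]<500)&(X[:,1]>-600)&(X[:,1]<300)&(X[:,2]<440)&(X[:,2]>-800)
    for x,y,z in X[m]:
        k=(int(x//25),int(y//25)); M[k]=max(M.get(k,-999),z)
print('cols x=',[25*i for i in range(20)])
for j in range(11,-25,-1):
    print('%5d'%(25*j),' '.join('%4s'%('.' if (i,j) not in M else int(M[(i,j)])) for i in range(20)))
E
```

```text
cols x= [0, 25, 50, 75, 100, 125, 150, 175, 200, 225, 250, 275, 300, 325, 350, 375, 400, 425, 450, 475]
  275    .    .    .    .    .    .    .    4    5    7    4    3    3    6    5    3    3    6    5   43
  250    .    .    .    .    .    .    .    3    4    4    5    5   28   65   63    4    3    5    5   41
  225    .    .    .    .    .    .    .    2    4    4    5    3   34   67   66    4    3    5    6    5
  200    .    .    .    .    .    .    .    4    5    4    5    4    4    4    4    3    4    4    4   80
  175    .    .    .    .    .    .    .    2    4    5    6    5   42    6    4   76   80   79   79   79
  150    4    2    4    4    4    5    3    2    3    7    9   43   45   44    5   76   79   76   73   10
  125    7    5    4    7    7    4    6    2    6    4    5   43   45   43   39   75   76   12   11   11
  100   16   15  166  196  212    4    0    2    4    6    6   40   45   41    3   74   78   12   10   12
   75  147  206  230  268  291  288    3    3    5    5    6    6   37    4    4   72   77   13   11   11
   50  216  214  298  323  353  367    4  
[... 2119 characters left out ...]
 335  336  335  313    7   16   16    1    4    5    2    4    9
 -475    .    .    .    .    .    .  336  336  392  393  392   28    1    .    4    4   -1    4    5    4
 -500    .    .    .    .    .    .    .  392  438  439  439   40    .    .    0    3    0    5    3    3
 -525    .    .    .    .    .    .    .  393  439  400  428  438    .    .   -9    1    3    6    3    6
 -550    .    .    .    .    .    .    .    3  439  377  361  400    .    .    .    .    0    3    2    5
 -575    .    .    .    .    .    .    .    4  340  216  233  335  335    3    .    .    .    2    3    4
 -600    .    .    .    .    .    .    .    2  246  336    .  335  334    2    .    .    .    .    2    4
```

```bash
cat > go.py <<'E'
import sys
from h import *
# usage: go.py x y z [psi]   -> delta in tool axes (cm) and spin (deg)
def info():
    st=r.state(); R=Ro.from_quat(st['ee_rot']).as_matrix(); p=np.array(st['eef_pos']); psi=np.degrees(np.arctan2(R[1,1],R[0,1]))
    return st,R,p,psi
if __name__=='__main__':
    st,R,p,psi=info(); a=[float(v) for v in sys.argv[1:]]
    print('t %.2f p'%st['time_s'],np.round(p,1),'psi %.1f'%psi,'q',np.round(st['qpos'],2),'F',np.round(st['force'],1),'w %.1f'%st['width'])
    if len(a)>=3:
        d=R.T@(np.array(a[:3])-p)/10; print('delta cm',np.round(d,2),'rows>=%.1f'%(np.linalg.norm(d)/4.17), end=' ')
    if len(a)>3:
        s=(psi-a[3]+90)%180-90; print('spin (mod180) %.1f (%.1f rows)'%(s,abs(s)/7.16), end='')
    print()
E
python3 go.py 244 -400 114
```

```text
t 1.10 p [ 244.3 -520.5  214. ] psi -64.9 q [-1.15  0.32  1.56 -0.    1.26 -0.02] F [ 0.6 -0.2  0.3] w 91.2
delta cm [  5.09 -10.93  10.  ] rows>=3.8
```

```bash
python3 -m crank '{"delta_pos":[[1,-2.2,2],[1,-2.2,2],[1,-2.2,2],[1,-2.2,2],[1,-2.2,2]],"spin":[0,0,0,0,0],"claw":[0,0,0,0,0]}'; python3 go.py 244 -300 50
```

```text
time_s: 1.52
eef_pos: [245.2, -405.3, 114.3]
ee_rot: [0.976, 0.216, 0.002, 0.009]
force: [0.6, -0.8, 0.3]
width: 60.6
t 1.52 p [ 245.2 -405.3  114.3] psi -65.1 q [-1.05  0.25  1.95 -0.    0.93  0.09] F [ 0.6 -0.8  0.3] w 60.6
delta cm [ 4.32 -9.72  6.24] rows>=3.0
```

```bash
python3 -m crank '{"delta_pos":[[0.85,-1.9,1.2],[0.85,-1.9,1.2],[0.85,-1.9,1.2],[0.85,-1.9,1.2],[0.85,-1.9,1.2]],"spin":[0,0,0,0,0],"claw":[0,0,0,0,0]}'; python3 go.py 244 -200 45
```

```text
time_s: 1.93
eef_pos: [242.9, -295.4, 49.1]
ee_rot: [0.977, 0.215, 0.002, 0.009]
force: [0.6, 0.4, -0.5]
width: 27.2
t 1.93 p [ 242.9 -295.4   49.1] psi -65.1 q [-0.91  0.21  2.22 -0.01  0.69  0.23] F [ 0.6  0.4 -0.5] w 27.2
delta cm [ 4.11 -8.62  0.25] rows>=2.3
```

```bash
cat > kin.py <<'E'
import numpy as np
from scipy.optimize import least_squares
D=[(575.0,214,.32,1.565),(473.7,114.3,.25,1.95),(382.5,49.1,.21,2.22)]
from go import info
st,R,p,psi=info(); q=st['qpos']; print(q)
D.append((np.hypot(p[0],p[1]),p[2],q[1],q[2]))
def f(v):
    a,b,L1,L2,ph=v
    o=[]
    for r_,z,q2,q3 in D: o+=[a+L1*np.sin(q2)+L2*np.sin(q2+q3+ph)-r_, b+L1*np.cos(q2)+L2*np.cos(q2+q3+ph)-z]
    o+=[(a)/50,(L1-460)/50,(L2-400)/50,ph*10]
    return o
s=least_squares(f,[0,-120,460,400,0]); print(np.round(s.x,2),np.round(s.fun,1))
E
python3 kin.py
```

```text
[-0.90934121  0.21379797  2.22292817 -0.00617142  0.68769512  0.23243043]
[ 2.3230e+01 -1.2006e+02  5.1736e+02  4.1932e+02  7.0000e-02] [ 0.2  0.9 -0.8 -2.1  0.5  1.6  0.2 -0.5  0.5  1.1  0.4  0.7]
```

```bash
python3 - <<'E'
from h import *
np.set_printoptions(precision=0,suppress=True)
snap('scene','scene1.png'); snap('side','side1.png')
st=r.state(); az=st['qpos'][0]
e=np.array([np.cos(az),np.sin(az)]); n=np.array([-e[1],e[0]])
for cam in ['scene','side']:
    c=load(cam); X,uv,col=cloud(c)
    rr=X[:,:2]@e; tt=X[:,:2]@n
    m=(abs(tt)<75)&(rr>60)&(rr<480)&(X[:,2]>100)&(X[:,2]<1200)
    print(cam,m.sum())
    for z in range(120,760,20):
        q=m&(abs(X[:,2]-z)<10)
        if q.sum()>4: print(z,q.sum(),np.percentile(rr[q],[2,50,98]),np.percentile(tt[q],[2,98]))
E
```

```text
scene 4161
140 25 [292. 389. 447.] [-44.  -6.]
160 37 [285. 307. 420.] [-37.  -4.]
220 42 [ 60. 331. 363.] [-24.   4.]
240 27 [350. 362. 385.] [-27. -14.]
260 23 [350. 357. 371.] [-26. -13.]
280 32 [349. 357. 368.] [-25. -12.]
300 27 [350. 355. 365.] [-23. -11.]
320 29 [348. 354. 366.] [-22.  -9.]
340 54 [343. 353. 366.] [-36.  -6.]
360 96 [336. 346. 356.] [-46.  -6.]
380 139 [320. 337. 345.] [-45.  -4.]
400 192 [304. 339. 350.] [-44.  -4.]
420 229 [287. 348. 381.] [-44.  -6.]
440 129 [270. 291. 356.] [-45. -30.]
460 89 [252. 264. 298.] [-45.  16.]
480 237 [229. 247. 258.] [-45.  22.]
500 282 [216. 227. 249.] [-45.  28.]
520 278 [202. 210. 247.] [-44.  32.]
540 325 [188. 196. 205.] [-32.  36.]
560 395 [176. 183. 191.] [-35.  40.]
580 452 [163. 170. 178.] [-36.  44.]
600 523 [150. 157. 165.] [-36.  48.]
620 493 [138. 145. 153.] [-37.  50.]
side 1132
120 48 [289. 341. 399.] [ 3. 60.]
140 185 [288. 356. 414.] [16. 70.]
160 315 [283. 310. 383.] [-3. 71.]
180 109 [288. 337. 370.] [ 1. 51.]
200 58 [320. 329. 357.] [ 4. 49.]
220 80 [318. 328. 344.] [-7. 60.]
420 7 [284. 287. 290.] [66. 70.]
440 46 [268. 283. 291.] [64. 73.]
460 77 [251. 272. 289.] [65. 73.]
480 129 [240. 266. 290.] [64. 73.]
500 61 [239. 255. 286.] [63. 74.]
```

View pics/scene1.png

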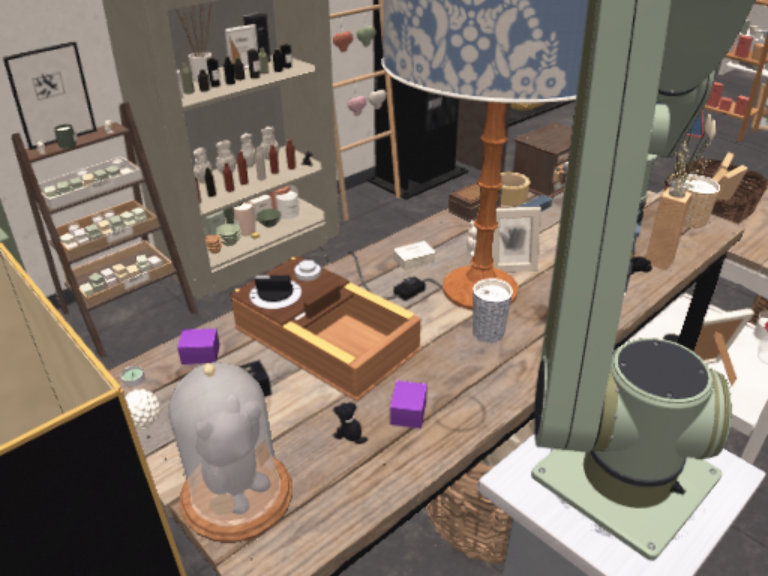

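View pics/side1.png

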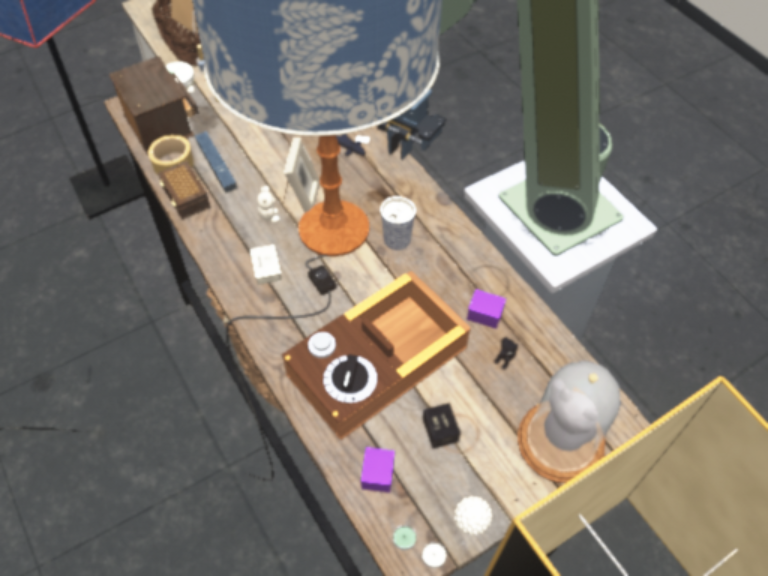

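```bash
python3 go.py 218 -225 42; python3 go.py 225 -170 42
```

```text
t 2.03 p [ 240.7 -291.8   47.8] psi -65.0 q [-0.91  0.21  2.23 -0.01  0.69  0.23] F [1.  0.7 0.1] w 19.7
delta cm [ 0.76 -7.02  0.51] rows>=1.7 
t 2.03 p [ 240.7 -291.8   47.8] psi -65.0 q [-0.91  0.21  2.23 -0.01  0.69  0.23] F [1.  0.7 0.1] w 19.7
delta cm [  3.72 -11.71   0.46] rows>=2.9
```

```bash
python3 -m crank '{"delta_pos":[[0.3,-2.4,0.2],[0.3,-2.4,0.2],[0.3,-2.4,0.1],[1.5,-2.4,0],[1.5,-2.4,0]],"spin":[0,0,0,0,0],"claw":[0,0,0,0,0]}'; python3 go.py 225 -170 42;  python3 go.py 258 -110 42
```

```text
time_s: 2.45
eef_pos: [230.7, -173.4, 43.3]
ee_rot: [0.977, 0.213, 0.004, 0.012]
force: [-0.2, -0.1, 0.3]
width: 0.3
t 2.45 p [ 230.7 -173.4   43.3] psi -65.4 q [-0.67  0.09  2.42 -0.02  0.61  0.48] F [-0.2 -0.1  0.3] w 0.3
delta cm [-0.37 -0.55  0.12] rows>=0.2 
t 2.45 p [ 230.7 -173.4   43.3] psi -65.4 q [-0.67  0.09  2.42 -0.02  0.61  0.48] F [-0.2 -0.1  0.3] w 0.3
delta cm [ 5.13 -4.63  0.03] rows>=1.7
```

```bash
python3 -m crank '{"delta_pos":[[2.0,-1.9,0],[2.0,-1.9,0],[1.5,-2.0,0],[2.1,-2.2,0],[2.1,-2.2,0]],"spin":[0,0,0,0,0],"claw":[0,0,0,0,0]}'; python3 go.py 290 20 60; python3 go.py 360 120 150
```

```text
time_s: 2.87
eef_pos: [283.5, -38.7, 44.6]
ee_rot: [0.978, 0.21, 0.01, 0.016]
force: [1.0, -1.2, 0.5]
width: 0.5
t 2.87 p [283.5 -38.7  44.6] psi -65.8 q [-0.15  0.08  2.42 -0.04  0.61  1.03] F [ 1.  -1.2  0.5] w 0.5
delta cm [ 3.02 -5.03 -1.69] rows>=1.5 
t 2.87 p [283.5 -38.7  44.6] psi -65.8 q [-0.15  0.08  2.42 -0.04  0.61  1.03] F [ 1.  -1.2  0.5] w 0.5
delta cm [ 13.61 -10.96 -10.78] rows>=4.9
```

```bash
python3 -m crank '{"delta_pos":[[1.2,-2,-2],[1.8,-2.2,-2.2],[2.5,-2.2,-2.2],[2.7,-2.2,-2.2],[2.7,-2.2,-2.2]],"spin":[0,0,0,0,0],"claw":[0,0,0,0,0]}'; python3 go.py 532 300 220 -14.4;python3 go.py
```

```text
time_s: 3.28
eef_pos: [338.0, 112.0, 153.9]
ee_rot: [0.978, 0.21, 0.011, 0.017]
force: [1.1, -0.6, -1.1]
width: 0.4
t 3.28 p [338.  112.  153.9] psi -65.8 q [ 0.32  0.02  2.11 -0.04  0.99  1.49] F [ 1.1 -0.6 -1.1] w 0.4
delta cm [25.5  -8.93 -6.58] rows>=6.7 spin (mod180) -51.4 (7.2 rows)
t 3.28 p [338.  112.  153.9] psi -65.8 q [ 0.32  0.02  2.11 -0.04  0.99  1.49] F [ 1.1 -0.6 -1.1] w 0.4
```

```bash
python3 -m crank '{"delta_pos":[[3,-1,-1.2],[3.4,-1.2,-1.2],[3.6,-1.2,-1.2],[3.6,-1.3,-1.2],[3.6,-1.3,-1.2]],"spin":[0,0,0,0,0],"claw":[0,0,0,0,0]}'; python3 -m crank '{"delta_pos":[[0,0,0],[0,0,0],[0,0,0],[0,0,0],[0,0,0]],"spin":[-7,-7,-7,-7,-7],"claw":[1,1,1,1,1]}';python3 go.py 520 290 220 -14.4;
```

```text
time_s: 3.7
eef_pos: [473.4, 246.1, 225.5]
ee_rot: [0.977, 0.213, 0.02, 0.015]
force: [0.5, -0.4, -0.7]
width: 0.6
time_s: 4.12
eef_pos: [487.9, 254.9, 232.3]
ee_rot: [0.863, 0.504, 0.025, 0.021]
force: [-0.6, -0.4, -0.2]
width: 30.8
t 4.12 p [487.9 254.9 232.3] psi -29.5 q [ 0.48  0.24  1.63 -0.04  1.22  1.01] F [-0.6 -0.4 -0.2] w 30.8
delta cm [4.6  0.99 1.4 ] rows>=1.2 spin (mod180) -15.1 (2.1 rows)
```

```bash
python3 -m crank '{"delta_pos":[[1,0.2,0.2],[1,0.2,0.2],[1,0.2,0.2],[0.8,0.2,0.2],[0.4,0,0]],"spin":[-4,-4,-4,-2,0],"claw":[1,1,1,1,1]}'; python3 - <<'E'
from h import *
from go import info
st=snap('wrist','w0.png'); st,R,p,psi=info(); print(p,psi,R[:,2]); c=load('wrist'); print(-c['R'].T@c['t'],c['R'][2])
print(r.look_for('carton_center','wrist'), r.landmark_of('carton_center','wrist'))
E
```

```text
time_s: 4.53
eef_pos: [518.3, 291.0, 230.1]
ee_rot: [0.791, 0.611, 0.026, 0.025]
force: [0.1, 0.9, -1.1]
width: 64.3
[518.3775455  291.5625904  230.28279309] -14.729289135191092 [ 0.07313054 -0.00706379 -0.99729736]
[522.69167662 355.57413304 401.02807349] [ 0.01105165 -0.23676416 -0.97150429]
[{'position': [254.4, 164.5], 'confidence': 0.68}, {'position': [352.6, 125.6], 'confidence': 0.67}] [{'position': [348.3, 128.7], 'confidence': 0.79}, {'position': [250.5, 165.4], 'confidence': 0.56}]
```

View pics/w0.png

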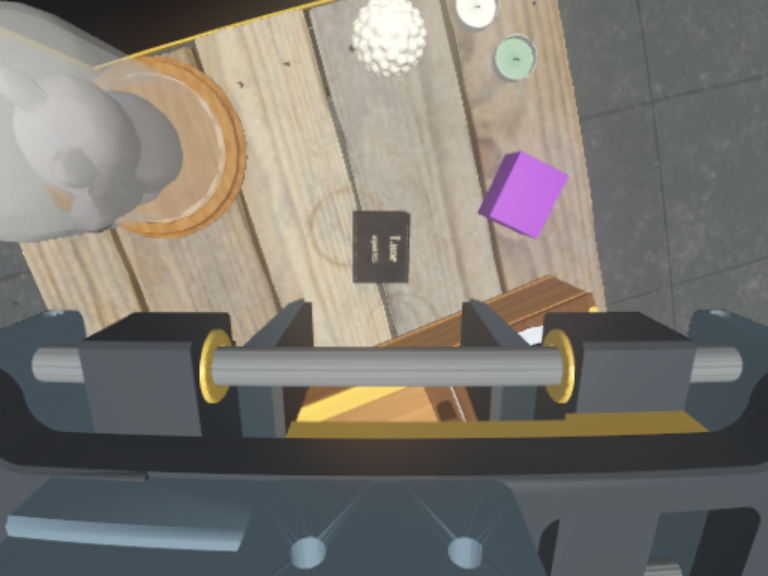

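```bash
python3 - <<'E'
from h import *
np.set_printoptions(precision=1,suppress=True)
c=load('wrist'); X,uv,col=cloud(c)
m=(X[:,2]>33)&(X[:,2]<50)&(abs(X[:,0]-535)<60)&(abs(X[:,1]-300)<60)&(uv[:,1]<195)
print(m.sum(),np.median(X[m,2]),cv2.minAreaRect(X[m,:2].astype(np.float32)))
m=(abs(X[:,2])<10)&(uv[:,1]<200); print('tab',np.median(X[m,2]))
E
python3 go.py 532 300.5 110 -14.4
```

```text
1780 39.92813751508874 ((529.6793823242188, 298.26568603515625), (62.61711883544922, 49.490909576416016), 74.35189056396484)
tab -0.046367953775338686
t 4.68 p [517.2 290.4 230.1] psi -14.7 q [ 0.52  0.31  1.54 -0.05  1.23  0.79] F [-0.3 -0.3  0.1] w 76.1
delta cm [ 1.23  0.31 12.08] rows>=2.9 spin (mod180) -0.3 (0.0 rows)
```

```bash
python3 -m crank '{"delta_pos":[[0.2,0,1.7],[0.2,0,2.0],[0.2,0,2.0],[0.2,0,2.0],[0.2,0,2.0]],"spin":[0,0,0,0,0],"claw":[1,1,1,1,1]}'; python3 -c "
from go import *
st,R,p,psi=info(); print(R[:,2],p,psi)"; python3 go.py 530.3 299.2 8 -15.3
```

```text
time_s: 5.1
eef_pos: [530.6, 299.2, 138.8]
ee_rot: [0.793, 0.608, 0.033, 0.027]
force: [-0.2, 0.6, -0.1]
width: 91.4
[ 0.08560541 -0.00177048 -0.99632755] [530.56174901 299.24486205 138.75008294] -15.084464217422148
t 5.10 p [530.6 299.2 138.8] psi -15.1 q [ 0.52  0.39  1.66 -0.05  1.02  0.81] F [-0.2  0.6 -0.1] w 91.4
delta cm [-0.28 -1.11 13.02] rows>=3.1 spin (mod180) 0.2 (0.0 rows)
```

```bash
python3 -m crank '{"delta_pos":[[0,0,0],[0,0,0],[0,0,0],[0,0,0],[0,0,0]],"spin":[0,0,0,0,0],"claw":[1,1,1,1,1]}'; python3 -c "
from go import *
st,R,p,psi=info(); print(R[:,2],p,psi,st['qpos'],st['joint_efforts'])"
```

```text
time_s: 5.52
eef_pos: [529.3, 297.1, 138.6]
ee_rot: [0.794, 0.607, 0.031, 0.027]
force: [0.3, -1.0, 0.5]
width: 91.6
[ 0.08214837 -0.00440362 -0.99661038] [529.29284005 297.13714751 138.60651424] -15.224942981833006 [ 0.51717347  0.39041274  1.65905353 -0.05207349  1.02337759  0.80777979] [-7.55792978e-03 -4.32188916e+01 -2.16167629e+01 -9.92391352e-02
 -3.19981975e-01  6.81694117e-03]
```

```bash
python3 go.py 529.5 299 8 -15.3
```

```text
t 5.52 p [529.3 297.1 138.6] psi -15.2 q [ 0.52  0.39  1.66 -0.05  1.02  0.81] F [ 0.3 -1.   0.5] w 91.6
delta cm [-0.04 -1.08 13.02] rows>=3.1 spin (mod180) 0.1 (0.0 rows)
```

```bash
python3 -m crank '{"delta_pos":[[0,-0.25,2.8],[0,-0.25,3.2],[0,-0.25,3.2],[0,-0.25,2.8],[0,-0.1,0.8]],"spin":[0,0,0,0,0],"claw":[1,1,1,1,1]}';  python3 go.py 529.5 299 8 -15.3;python3 -c "
from go import *
st,R,p,psi=info(); print(R[:,2],p,psi)"
```

```text
time_s: 5.93
eef_pos: [538.0, 304.2, 18.2]
ee_rot: [0.794, 0.606, 0.044, 0.029]
force: [-1.1, -0.6, -0.7]
width: 91.4
t 5.93 p [538.  304.2  18.2] psi -15.4 q [ 0.52  0.52  1.79 -0.07  0.73  0.83] F [-1.1 -0.6 -0.7] w 91.4
delta cm [-0.76 -0.78  0.92] rows>=0.3 spin (mod180) -0.1 (0.0 rows)
[ 0.10476996  0.00827636 -0.99446204] [538.02536975 304.20662637  18.23532777] -15.35065917746158
```

```bash
python3 -m crank '{"delta_pos":[[-0.3,-0.3,0.2],[-0.4,-0.4,0.3],[-0.2,-0.2,0.3],[0,0,0.1],[0,0,0]],"spin":[0,0,0,0,0],"claw":[1,1,1,1,0.6]}';  python3 go.py 529.5 299 8 -15.3;python3 -c "
from go import *
st,R,p,psi=info(); print(R[:,2],p,psi)"
```

```text
time_s: 6.35
eef_pos: [529.2, 298.5, 11.6]
ee_rot: [0.794, 0.606, 0.047, 0.029]
force: [-0.5, 1.7, -0.3]
width: 87.0
t 6.35 p [529.2 298.5  11.6] psi -15.4 q [ 0.52  0.52  1.83 -0.07  0.7   0.84] F [-0.5  1.7 -0.3] w 87.0
delta cm [ 0.04 -0.02  0.36] rows>=0.1 spin (mod180) -0.1 (0.0 rows)
[ 0.10984615  0.0109835  -0.99388791] [529.17452717 298.51489415  11.60490204] -15.379088997090895
```

```bash
python3 -m crank '{"delta_pos":[[0,0,0.2],[0,0,0],[0,0,0],[0,0,0],[0,0,0]],"spin":[0,0,0,0,0],"claw":[0,0,0,0,0]}';python3 -m crank '{"delta_pos":[[0,0,0],[0,0,0],[0,0,0],[0,0,-0.5],[0,0,-1.5]],"spin":[0,0,0,0,0],"claw":[0,0,0,0,0]}';  python3 go.py 480 111 150 -82.85; python3 -c "
from go import *
st,R,p,psi=info(); print(R[:,2],p,psi)"
```

```text
time_s: 6.77
eef_pos: [531.7, 299.8, 13.2]
ee_rot: [0.793, 0.606, 0.051, 0.03]
force: [-0.5, -0.2, 0.2]
width: 54.0
time_s: 7.18
eef_pos: [527.5, 298.4, 30.7]
ee_rot: [0.794, 0.606, 0.047, 0.029]
force: [0.8, 0.2, -0.7]
width: 52.0
t 7.18 p [527.5 298.4  30.7] psi -15.4 q [ 0.52  0.49  1.81 -0.07  0.74  0.83] F [ 0.8  0.2 -0.7] w 52.0
delta cm [-18.83   1.63 -12.59] rows>=5.4 spin (mod180) 67.5 (9.4 rows)
[ 0.11034391  0.01118823 -0.99383049] [527.48758353 298.35551478  30.65968454] -15.387994311545555
```

```bash
python3 -m crank '{"delta_pos":[[0,0,-3],[0,0,-3],[0,0,-3],[0,0,-2],[0,0,0]],"spin":[0,0,0,0,0],"claw":[0,0,0,0,0]}';  python3 go.py 480 111 150 -82.85; python3 -c "
from go import *
st,R,p,psi=info(); print(R[:,2],p,psi)"
```

```text
time_s: 7.6
eef_pos: [514.1, 296.8, 145.9]
ee_rot: [0.794, 0.606, 0.046, 0.029]
force: [0.4, -0.2, -0.9]
width: 52.2
t 7.60 p [514.1 296.8 145.9] psi -15.4 q [ 0.53  0.35  1.7  -0.05  0.99  0.82] F [ 0.4 -0.2 -0.9] w 52.2
delta cm [-18.8    1.67  -0.98] rows>=4.5 spin (mod180) 67.5 (9.4 rows)
[ 0.10858336  0.01053086 -0.99403157] [514.1390803  296.84509129 145.8781778 ] -15.385080058026476
```

```bash
python3 -m crank '{"delta_pos":[[-3,0.3,-0.1],[-3.6,0.3,-0.1],[-3.6,0.3,-0.1],[-3.6,0.3,-0.1],[-3,0.3,-0.1]],"spin":[0,0,0,0,0],"claw":[0,0,0,0,0]}';  python3 go.py 480 111 150 -82.85; python3 -c "
from go import *
st,R,p,psi=info(); print(R[:,2],p,psi)"
```

```text
time_s: 8.02
eef_pos: [484.2, 131.6, 143.6]
ee_rot: [0.79, 0.61, 0.049, 0.028]
force: [-0.3, -1.0, -1.5]
width: 52.0
t 8.02 p [484.2 131.6 143.6] psi -14.8 q [ 0.25  0.21  1.92 -0.02  0.9   0.52] F [-0.3 -1.  -1.5] w 52.0
delta cm [-2.07  0.19 -0.72] rows>=0.5 spin (mod180) 68.0 (9.5 rows)
[ 0.11194541  0.01557503 -0.99359229] [484.19389052 131.58009433 143.5928029 ] -14.824128438262733
```

```bash
python3 -m crank '{"delta_pos":[[0,0,0],[0,0,-0.2],[0,0,-0.2],[0,0,-0.2],[0,0,0]],"spin":[7,7,7,7,7],"claw":[0,0,0,0,0]}'; python3 -m crank '{"delta_pos":[[0,0,0],[0,0,0],[0,0,0],[0,0,0],[0,0,0]],"spin":[7,7,7,7,3],"claw":[0,0,0,0,0]}'; python3 go.py 480 111 150 -82.85; python3 - <<'E'
from go import *
st,R,p,psi=info(); print(R[:,2],p,psi)
snap('scene','scene2.png'); snap('wrist','w2.png')
E
```

```text
time_s: 8.43
eef_pos: [477.2, 122.5, 143.9]
ee_rot: [0.941, 0.336, 0.049, 0.012]
force: [0.2, -0.3, -0.7]
width: 52.1
time_s: 8.85
eef_pos: [473.7, 121.1, 138.4]
ee_rot: [0.997, 0.064, 0.046, -0.001]
force: [0.0, 0.0, -0.8]
width: 51.6
t 8.85 p [473.7 121.1 138.4] psi -82.7 q [ 0.24  0.21  1.94 -0.02  0.91  1.69] F [ 0.   0.  -0.8] w 51.6
delta cm [ 0.6   1.09 -1.11] rows>=0.4 spin (mod180) 0.2 (0.0 rows)
[ 0.09133594  0.00714437 -0.99579451] [473.74532142 121.08691241 138.35315025] -82.66696078674141
```

View pics/scene2.png

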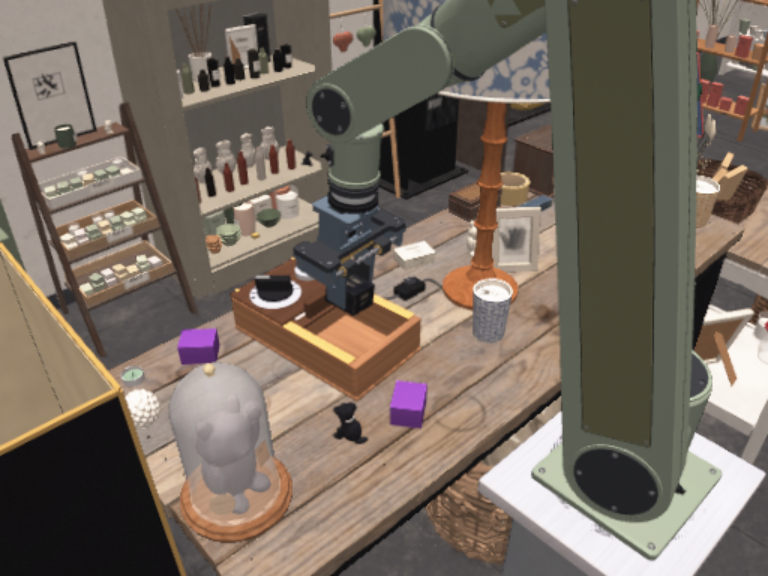

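View pics/w2.png

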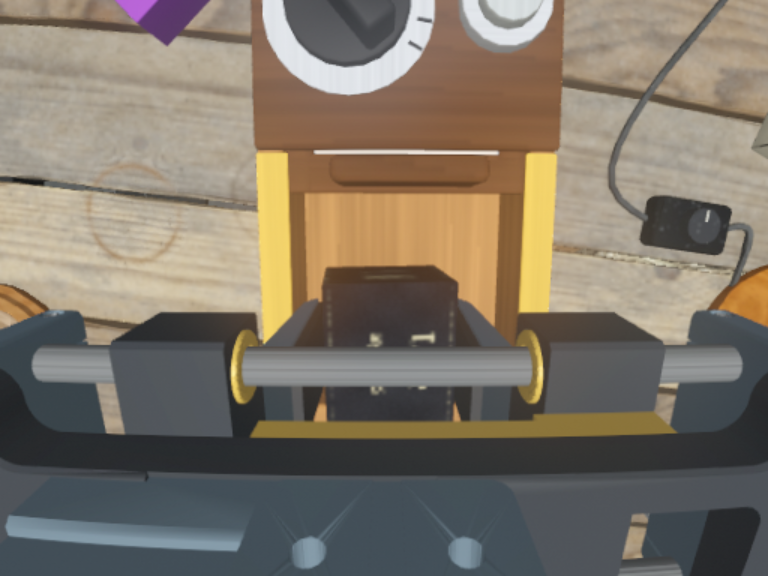

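```bash
python3 go.py 480 111 50 -82.85
```

```text
t 8.95 p [473.7 121.1 138.3] psi -82.4 q [ 0.24  0.21  1.94 -0.02  0.91  1.68] F [-0.7 -0.1 -0.2] w 52.5
delta cm [-0.31  1.04  8.85] rows>=2.1 spin (mod180) 0.5 (0.1 rows)
```

```bash
python3 -m crank '{"delta_pos":[[-0.1,0.5,0.2],[-0.2,0.5,1.5],[-0.1,0.1,2.2],[-0.2,0,2.4],[-0.2,0,1.8]],"spin":[0,0,0.5,0,0],"claw":[0,0,0,0,0]}'; python3 go.py 480 111 24 -82.85; python3 -c "
from go import *
st,R,p,psi=info(); print(R[:,2],p,psi)"
```

```text
time_s: 9.37
eef_pos: [477.9, 108.8, 56.7]
ee_rot: [0.996, 0.067, 0.051, -0.001]
force: [0.3, -1.0, -1.4]
width: 51.9
t 9.37 p [477.9 108.8  56.7] psi -82.4 q [ 0.21  0.31  2.05 -0.02  0.68  1.66] F [ 0.3 -1.  -1.4] w 51.9
delta cm [-0.1  -0.21  3.28] rows>=0.8 spin (mod180) 0.5 (0.1 rows)
[ 0.10088156  0.00864546 -0.99486088] [477.93625957 108.75308508  56.73069772] -82.35387967921012
```

```bash
python3 -m crank '{"delta_pos":[[-0.1,-0.1,0.8],[-0.1,-0.1,0.8],[-0.1,0,0.6],[-0.1,0,0.5],[0,0,0.3]],"spin":[0.5,0,0,0,0],"claw":[0,0,0,0,0]}'; python3 go.py 480 111 20 -82.85; python3 -c "
from h import *
snap('wrist','w3.png')"
```

```text
time_s: 9.78
eef_pos: [475.5, 109.7, 22.2]
ee_rot: [0.997, 0.063, 0.049, -0.001]
force: [-1.6, 2.8, 8.0]
width: 51.0
t 9.78 p [475.5 109.7  22.2] psi -82.8 q [ 0.21  0.36  2.09 -0.02  0.59  1.67] F [-1.6  2.8  8. ] w 51.0
delta cm [ 0.44 -0.07  0.27] rows>=0.1 spin (mod180) 0.1 (0.0 rows)
```

View pics/w3.png

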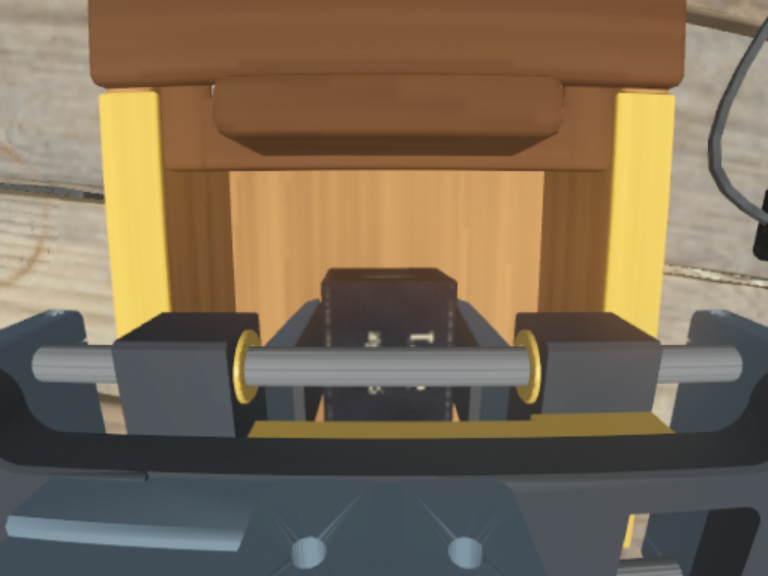

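```bash
python3 -m crank '{"delta_pos":[[0,0,0],[0,0,0],[0,0,0],[0,0,0],[0,0,0]],"spin":[0,0,0,0,0],"claw":[0.9,0.9,0.9,0.9,0.9]}'; python3 -m crank '{"delta_pos":[[0,0,-0.6],[0,0,-2],[0,0,-3],[0,0,-3],[0,0,-3]],"spin":[0,0,0,0,0],"claw":[0.9,0.9,0.9,0.9,0.9]}'; python3 -c "
from go import *
st,R,p,psi=info(); print(R[:,2],p,psi,st['width'])
snap('wrist','w4.png')"; python3 go.py 520 116 100 -82.85
```

```text
time_s: 10.25
eef_pos: [477.7, 110.3, 24.2]
ee_rot: [0.997, 0.064, 0.052, -0.001]
force: [-0.3, -0.2, -0.3]
width: 80.4
time_s: 10.67
eef_pos: [460.7, 108.0, 138.7]
ee_rot: [0.997, 0.064, 0.043, 0.0]
force: [0.5, 1.0, -0.1]
width: 82.0
[ 0.08655303  0.00544    -0.99623239] [460.70646186 108.00731903 138.74322294] -82.6608007997286 81.97893261933093
t 10.72 p [464.3 108.8 144.9] psi -82.7 q [ 0.22  0.18  1.96 -0.02  0.91  1.67] F [1.4 0.5 4. ] w 82.0
delta cm [ 5.14 -0.02  5.02] rows>=1.7 spin (mod180) 0.2 (0.0 rows)
```

View pics/w4.png

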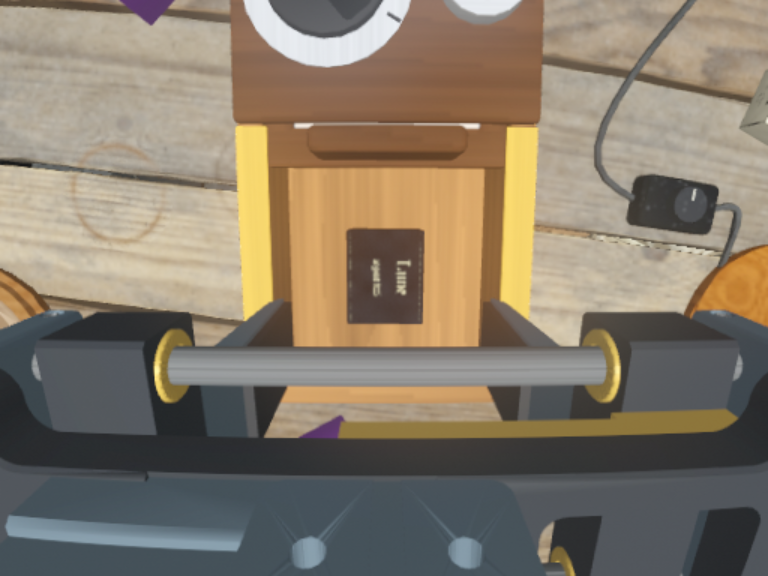

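```bash
python3 go.py 583 121 145 -82.85; python3 -m crank '{"delta_pos":[[1.5,0,-0.5],[2,0,-0.5],[2.7,0,-0.3],[2.7,0,0],[1.8,0,0]],"spin":[0,0,0,0,0],"claw":[0,0,0,0,0]}'; python3 -c "
from go import *
st,R,p,psi=info(); print(R[:,2],p,psi,st['width'])
snap('wrist','w5.png')"; python3 go.py 583 121 145 -82.85
```

```text
t 10.72 p [464.3 108.8 144.9] psi -82.7 q [ 0.22  0.18  1.96 -0.02  0.91  1.67] F [1.4 0.5 4. ] w 82.0
delta cm [11.87  0.31  1.16] rows>=2.9 spin (mod180) 0.2 (0.0 rows)
time_s: 11.13
eef_pos: [568.9, 122.5, 176.8]
ee_rot: [0.996, 0.064, 0.054, -0.001]
force: [-0.7, -0.7, -0.5]
width: 51.8
[ 0.10657486  0.00980314 -0.99425635] [568.92170134 122.46638697 176.75559424] -82.61025555170507 51.83047070089762
t 11.18 p [572.5 123.  177.3] psi -82.6 q [ 0.2   0.31  1.69 -0.01  1.04  1.65] F [4.7 0.7 0.5] w 47.7
delta cm [0.65 0.32 3.32] rows>=0.8 spin (mod180) 0.2 (0.0 rows)
```

View pics/w5.png

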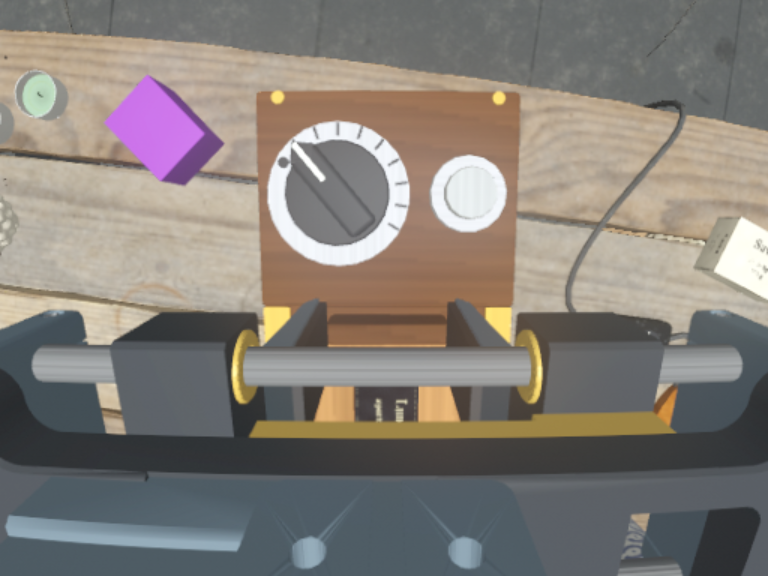

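```bash
python3 - <<'E'
from h import *
np.set_printoptions(precision=1,suppress=True)
c=load('wrist'); X,uv,col=cloud(c)
cx=np.array([.9922,.1245]); cy=np.array([-.1245,.9922]); o=np.array([563.2,121.4])
m=(X[:,2]>106)&(X[:,2]<125)&(np.hypot(X[:,0]-633,X[:,1]-165)<50)&(uv[:,1]<180)
B=cv2.minAreaRect(X[m,:2].astype(np.float32)); print('bar',m.sum(),np.median(X[m,2]),B)
w=m&(col.min(1)>190); P=X[w,:2].mean(0); C=np.array(B[0]); print('white',w.sum(),P,'dir',np.degrees(np.arctan2(*(P-C)[::-1])))
# from pixels at z=116 / 92
cen=at_z(c,(338/1.5,193/1.5),92); 
for n,px,z in [('nose',(296,145),116),('line end',(323,179),116),('dot',(283,162),82),('button',(474,192),92)]:
    q=at_z(c,(px[0]/1.5,px[1]/1.5),z); d=q[:2]-C; print(n,q,'ang rel case x',np.degrees(np.arctan2(d@cy,d@cx)),'case',(q[:2]-o)@cx,(q[:2]-o)@cy)
print('C case',(C-o)@cx,(C-o)@cy)
# deck rect
m=(X[:,2]>76)&(X[:,2]<86)&(uv[:,1]<200)&(X[:,0]>540)
B=cv2.minAreaRect(X[m,:2].astype(np.float32)); print('deck',m.sum(),np.median(X[m,2]),B,cv2.boxPoints(B))
m=(np.hypot(X[:,0]-649,X[:,1]-83)<14); print('btn z',np.median(X[m,2]))
m=(np.hypot(X[:,0]-649,X[:,1]-83)<40)&(X[:,2]>88); print('btn',cv2.minEnclosingCircle(X[m,:2].astype(np.float32)),np.median(X[m,2]))
print(r.landmark_of('dial_axis','wrist'),r.landmark_of('lock_button_top','wrist'))
E
```

```text
bar 1479 115.76215357390973 ((634.8611450195312, 163.1376495361328), (62.95552444458008, 18.664209365844727), 46.878726959228516)
white 140 [646.9 175.7] dir 46.13569445025685
nose [654.8 183.2 116. ] ang rel case x 38.022328529993906 case 98.57275912856092 49.906805179222204
line end [638.1 166.1 116. ] ang rel case x 35.042076150305796 case 79.88096543308014 35.002657506737144
dot [648.7 198.2  82. ] ang rel case x 61.283106484815356 case 94.41071532955564 65.54973046366108
button [644.6  76.1  92. ] ang rel case x -90.7623868319528 case 75.1336346913397 -55.049771796861506
C case 76.29852545562738 32.49028331481934
deck 17909 81.02968928828138 ((636.053955078125, 128.94989013671875), (135.2124786376953, 170.77171325683594), 7.255643367767334) [[558.2 205.1]
 [579.8  35.7]
 [713.9  52.8]
 [692.3 222.2]]
btn z 102.68811094926019
btn ((642.9496459960938, 79.3598861694336), 24.15093421936035) 94.35136315924393
[{'position': [222.0, 130.3], 'confidence': 0.95}] [{'position': [315.0, 125.0], 'confidence': 0.91}]
```

```bash
python3 -m crank '{"delta_pos":[[0.1,0.3,1],[0,0.1,1.5],[-0.1,0,1.5],[-0.2,0,1],[-0.2,0,0.5]],"spin":[0,0,0,0,0],"claw":[0,0,0,0,0]}'; python3 go.py 580 120 91 -82.85
```

```text
time_s: 11.7
eef_pos: [563.0, 116.4, 116.5]
ee_rot: [0.997, 0.065, 0.05, -0.001]
force: [-0.2, 0.4, 0.2]
width: 6.2
t 11.70 p [563.  116.4 116.5] psi -82.6 q [ 0.19  0.35  1.79 -0.01  0.9   1.64] F [-0.2  0.4  0.2] w 6.2
delta cm [ 1.47 -0.15  2.71] rows>=0.7 spin (mod180) 0.3 (0.0 rows)
```

```bash
python3 -m crank '{"delta_pos":[[0.8,0,0],[0.8,-0.1,0],[0.3,0,0.2],[0,0,0.8],[-0.1,0,0.8]],"spin":[0,0,0,0,0],"claw":[0,0,0,0,0]}'; python3 go.py 580 120 90 -82.85
```

```text
time_s: 12.12
eef_pos: [582.6, 119.6, 100.0]
ee_rot: [0.997, 0.065, 0.05, -0.001]
force: [-0.2, -0.6, -0.3]
width: 0.5
t 12.12 p [582.6 119.6 100. ] psi -82.6 q [ 0.19  0.4   1.76 -0.01  0.88  1.64] F [-0.2 -0.6 -0.3] w 0.5
delta cm [-0.36 -0.07  0.97] rows>=0.2 spin (mod180) 0.3 (0.0 rows)
```

```bash
python3 -m crank '{"delta_pos":[[0,0,0.3],[-0.1,0,0.3],[-0.1,0,0.1],[0,0,0],[0,0,0]],"spin":[0,0,0,0,0],"claw":[0,0,0,0,0]}'; python3 go.py 449 104 90 -82.85; python3 -c "
from go import *
st,R,p,psi=info(); print(R)"
```

```text
time_s: 12.53
eef_pos: [579.9, 119.2, 89.7]
ee_rot: [0.997, 0.065, 0.048, -0.001]
force: [-0.3, 0.1, -0.0]
width: 0.4
t 12.53 p [579.9 119.2  89.7] psi -82.6 q [ 0.19  0.41  1.78 -0.01  0.86  1.64] F [-0.3  0.1 -0. ] w 0.4
delta cm [-13.11  -0.18  -1.3 ] rows>=3.2 spin (mod180) 0.3 (0.0 rows)
[[ 0.98697643  0.12939433  0.09557528]
 [ 0.12927869 -0.99158048  0.00742742]
 [ 0.09573165  0.00502516 -0.99539449]]
```

```bash
python3 -m crank '{"delta_pos":[[-1,0,-0.1],[-1.5,0,-0.15],[-1.5,0,-0.15],[-1.5,0,-0.15],[-1.5,0,-0.15]],"spin":[0,0,0,0,0],"claw":[0,0,0,0,0]}'; python3 go.py 444 104 90 -82.85
```

```text
time_s: 12.95
eef_pos: [515.5, 111.1, 91.7]
ee_rot: [0.996, 0.065, 0.058, -0.002]
force: [3.2, 0.7, -2.1]
width: 0.7
t 12.95 p [515.5 111.1  91.7] psi -82.6 q [ 0.2   0.31  1.94 -0.02  0.78  1.65] F [ 3.2  0.7 -2.1] w 0.7
delta cm [-7.15 -0.22 -0.66] rows>=1.7 spin (mod180) 0.3 (0.0 rows)
```

```bash
python3 -m crank '{"delta_pos":[[-1.5,0,-0.12],[-1.5,0,-0.12],[-1.5,0,-0.12],[-1.2,0,-0.1],[-0.8,0,-0.07]],"spin":[0,0,0,0,0],"claw":[0,0,0,0,0]}'; python3 go.py 444 104 90 -82.85
```

```text
time_s: 13.37
eef_pos: [450.6, 102.9, 92.2]
ee_rot: [0.996, 0.065, 0.067, -0.003]
force: [2.4, 0.2, -2.0]
width: 0.7
t 13.37 p [450.6 102.9  92.2] psi -82.6 q [ 0.21  0.21  2.09 -0.02  0.72  1.66] F [ 2.4  0.2 -2. ] w 0.7
delta cm [-0.67 -0.2   0.13] rows>=0.2 spin (mod180) 0.3 (0.0 rows)
```

```bash
python3 -m crank '{"delta_pos":[[-0.6,0,-0.05],[-0.5,0,-0.05],[-0.5,0,-0.05],[-0.5,0,-0.05],[-0.5,0,-0.05]],"spin":[0,0,0,0,0],"claw":[0,0,0,0,0]}'; python3 go.py 444 104 90 -82.85
```

```text
time_s: 13.78
eef_pos: [449.1, 103.6, 100.5]
ee_rot: [0.993, 0.066, 0.099, -0.006]
force: [9.4, 0.1, -5.8]
width: 0.4
t 13.78 p [449.1 103.6 100.5] psi -82.4 q [ 0.21  0.17  2.13 -0.03  0.65  1.67] F [ 9.4  0.1 -5.8] w 0.4
delta cm [-0.7  -0.11  0.93] rows>=0.3 spin (mod180) 0.5 (0.1 rows)
```

```bash
python3 -m crank '{"delta_pos":[[0.6,0,0],[1,0,-0.5],[1,0,-1.5],[0,0,-2.5],[0,0,-2.5]],"spin":[0,0,0,0,0],"claw":[0,0,0,0,0]}'; python3 go.py 444 104 90 -82.85;  python3 -c "
from go import *
st,R,p,psi=info(); print(R[:,2],p,psi,st['width'])
snap('wrist','w6.png'); snap('side','side6.png')"
```

```text
time_s: 14.2
eef_pos: [456.3, 104.2, 172.5]
ee_rot: [0.994, 0.066, 0.092, -0.005]
force: [-0.5, -0.4, 0.7]
width: 0.1
t 14.20 p [456.3 104.2 172.5] psi -82.4 q [ 0.21  0.09  1.99 -0.02  0.87  1.66] F [-0.5 -0.4  0.7] w 0.1
delta cm [-2.72 -0.15  7.88] rows>=2.0 spin (mod180) 0.4 (0.1 rows)
[ 0.18246264  0.02277984 -0.98294886] [456.32369142 104.21200439 172.48562303] -82.40165166089028 0.08008500903306881
```

View pics/w6.png

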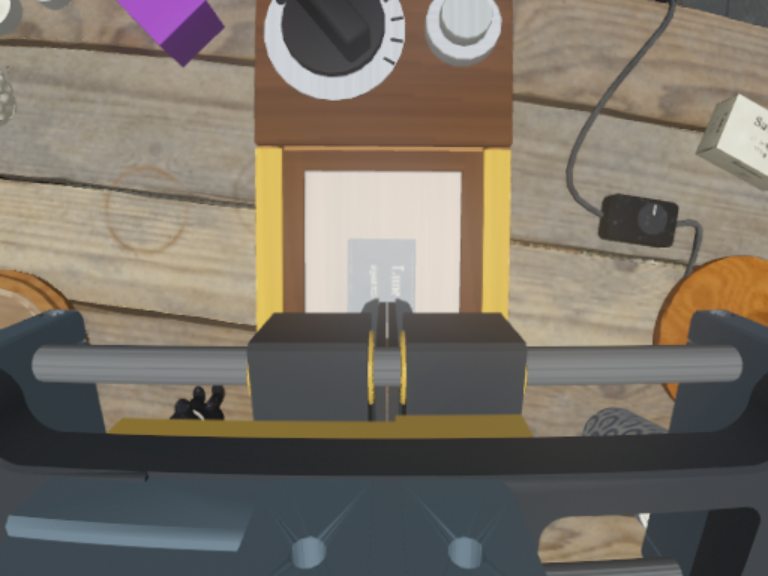

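View pics/side6.png

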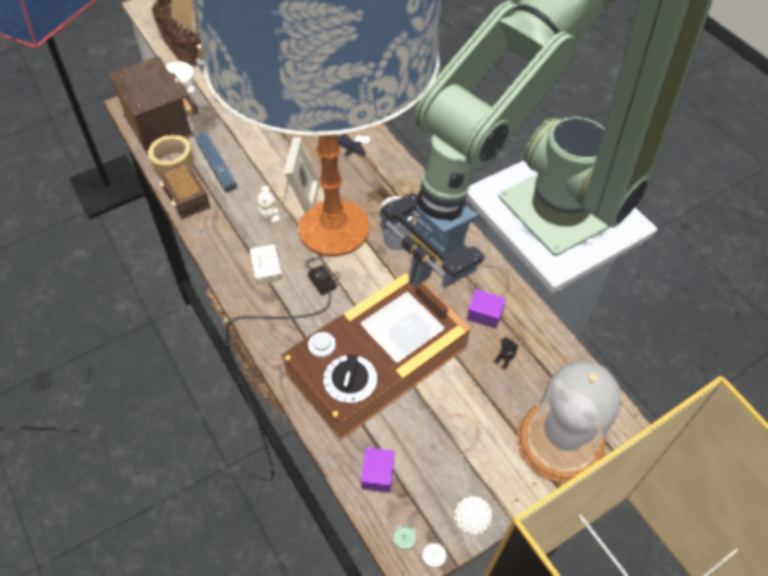

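```bash
python3 - <<'E'
from h import *
np.set_printoptions(precision=1,suppress=True)
cx=np.array([.9922,.1245]); cy=np.array([-.1245,.9922]); o=np.array([563.2,121.4])
c=load('side'); X,uv,col=cloud(c)
a=(X[:,:2]-o)@cx; b=(X[:,:2]-o)@cy
m=(X[:,2]>99)&(X[:,2]<108)&(a>-170)&(a<-100)&(abs(b)<36)
print(m.sum(),np.percentile(a[m],[1,5,50,95,99]),np.percentile(b[m],[1,99]))
m=(X[:,2]>70)&(X[:,2]<79)&(a<-120)&(a>-180)&(abs(b)<70); print('frame',m.sum(),np.percentile(a[m],[1,5,50,95]))
# pre picture side1 overwritten; use wrist gap
E
python3 - <<'E'
import cv2
p=cv2.imread('pics/side6.png'); cv2.imwrite('pics/s6c.png',cv2.resize(p[240:400,320:500],None,fx=4.2,fy=3.7,interpolation=cv2.INTER_CUBIC))
E
```

```text
106 [-145.9 -144.9 -137.2 -132.  -130.1] [-34.2  34.8]
frame 206 [-163.6 -162.3 -135.  -123.1]
```

View pics/s6c.png

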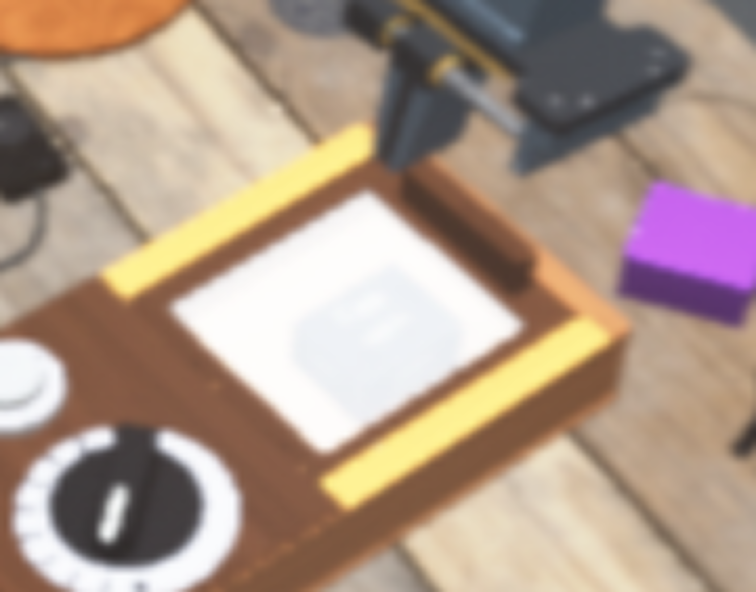

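```bash
python3 go.py 372 96 125 -82.85; python3 -m crank '{"delta_pos":[[-1,0,0.3],[-1.5,0,0.5],[-1.8,0,0.5],[-1.8,0,0.5],[-1.2,0,0.3]],"spin":[0,0,0,0,0],"claw":[0,0,0,0,0]}'; python3 go.py 372 96 50 -82.85;  python3 -c "
from go import *
st,R,p,psi=info(); print(R[:,2],p,psi,st['width'])"
```

```text
t 14.30 p [459.1 104.9 176. ] psi -82.4 q [ 0.21  0.09  1.99 -0.02  0.87  1.66] F [1.2 0.1 0.5] w 0.4
delta cm [-9.58 -0.28  3.31] rows>=2.4 spin (mod180) 0.5 (0.1 rows)
time_s: 14.72
eef_pos: [386.4, 94.8, 136.9]
ee_rot: [0.993, 0.066, 0.095, -0.006]
force: [0.3, -0.5, 0.5]
width: 0.3
t 14.72 p [386.4  94.8 136.9] psi -82.4 q [ 0.23  0.02  2.18 -0.03  0.75  1.68] F [ 0.3 -0.5  0.5] w 0.3
delta cm [-3.03 -0.32  8.26] rows>=2.1 spin (mod180) 0.4 (0.1 rows)
[ 0.18757176  0.02389376 -0.98196025] [386.40698253  94.80987974 136.85816932] -82.43373193663336 0.2651131757492985
```

```bash
python3 -m crank '{"delta_pos":[[-1,0,0],[-1,0,0.5],[-0.8,0,1.5],[-0.5,0,2],[-0.4,0,1.5]],"spin":[0,0,0,0,0],"claw":[0,0,0,0,0]}'; python3 go.py 372 96 50 -82.85;  python3 -c "
from go import *
snap('wrist','w7.png')
st,R,p,psi=info(); print(R[:,2],p,psi,st['width'])"
```

```text
time_s: 15.13
eef_pos: [346.4, 88.6, 68.2]
ee_rot: [0.994, 0.066, 0.088, -0.005]
force: [-0.1, -0.4, -0.3]
width: 0.5
t 15.13 p [346.4  88.6  68.2] psi -82.4 q [ 0.24  0.08  2.35 -0.04  0.54  1.71] F [-0.1 -0.4 -0.3] w 0.5
delta cm [ 2.27 -0.4   2.26] rows>=0.8 spin (mod180) 0.4 (0.1 rows)
[ 0.16650226  0.01924892 -0.98585317] [343.34544333  87.79979734  65.63094217] -82.41948174001138 0.5159209068802803
```

View pics/w7.png

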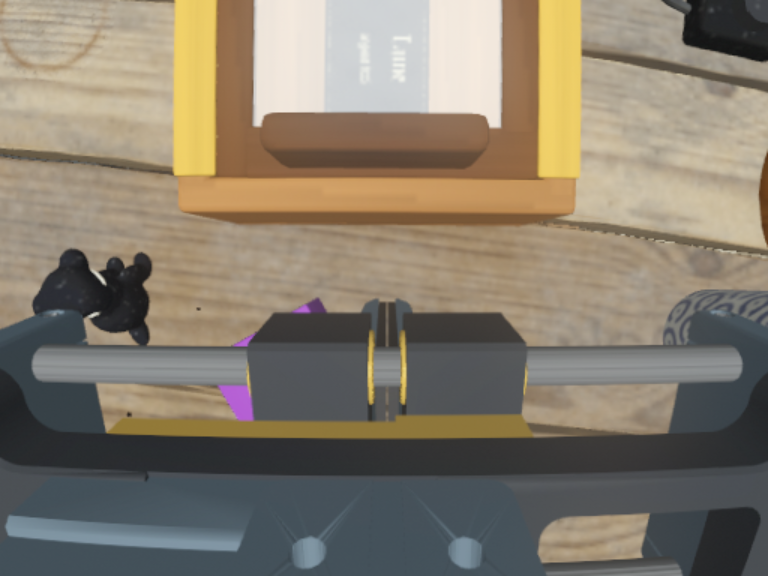

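```bash
python3 -m crank '{"delta_pos":[[0.6,0,0.8],[1,0,0.8],[1,0,0.6],[0.7,0,0.2],[0.5,0,0]],"spin":[0,0,0,0,0],"claw":[0,0,0,0,0]}'; python3 -c "
from go import *
st,R,p,psi=info(); print(R[:,2],p,psi,st['force'])"
```

```text
time_s: 15.6
eef_pos: [376.6, 91.4, 42.8]
ee_rot: [0.995, 0.066, 0.075, -0.003]
force: [0.8, 0.3, 0.9]
width: 0.2
[ 0.14977465  0.01549993 -0.98859866] [376.62781552  91.41556567  42.81996644] -82.39253744268468 [0.79573177 0.28737865 0.88671856]
```

```bash
python3 -m crank '{"delta_pos":[[0.5,0,-0.1],[0.5,0,-0.1],[0.5,0,-0.1],[0.5,0,-0.1],[0.5,0,-0.1]],"spin":[0,0,0,0,0],"claw":[0,0,0,0,0]}'; python3 -c "
from go import *
st,R,p,psi=info(); print(R[:,2],p,psi,st['force'])"
```

```text
time_s: 16.02
eef_pos: [382.8, 92.0, 45.9]
ee_rot: [0.996, 0.065, 0.054, -0.001]
force: [-6.8, 0.9, -4.0]
width: 0.2
[ 0.10732483  0.00879362 -0.99418512] [382.78461605  91.96144534  45.89884318] -82.56977004013496 [-6.76456316  0.93283229 -4.0188321 ]
```

Works as intended: the push reverses the accumulated tilt.

```bash
python3 -m crank '{"delta_pos":[[0.4,0,0.1],[0.5,0,0.1],[0.5,0,0.1],[0.5,0,0.1],[0.5,0,0.1]],"spin":[0,0,0,0,0],"claw":[0,0,0,0,0]}'; python3 -c "
from go import *
st,R,p,psi=info(); print(R[:,2],p,psi,st['force'])"; python3 -m crank '{"delta_pos":[[0.5,0,0.1],[0.5,0,0.1],[0.5,0,0.1],[0.4,0,0.1],[0.4,0,0.1]],"spin":[0,0,0,0,0],"claw":[0,0,0,0,0]}'; python3 -c "
from go import *
st,R,p,psi=info(); print(R[:,2],p,psi,st['force'])"
```

```text
time_s: 16.43
eef_pos: [382.8, 91.0, 40.2]
ee_rot: [0.998, 0.064, 0.028, 0.002]
force: [-10.7, -0.1, 8.7]
width: 1.0
[ 5.59685512e-02 -3.18767541e-04 -9.98432481e-01] [382.76079388  91.0426337   40.24225131] -82.66842302126591 [-10.66969946  -0.13104018   8.70839214]
time_s: 16.85
eef_pos: [382.6, 90.1, 35.0]
ee_rot: [0.998, 0.063, 0.003, 0.005]
force: [-7.3, -0.2, 7.2]
width: 0.2
[ 0.00727819 -0.00861489 -0.9999364 ] [382.59732201  90.09517694  35.00201731] -82.75985590414578 [-7.30209986 -0.19299721  7.22061378]
```

```bash
python3 -m crank '{"delta_pos":[[0.5,0,0],[0.5,0,0],[0.4,0,0],[0,0,0],[-1,0,0]],"spin":[0,0,0,0,0],"claw":[0,0,0,0,0]}'; python3 -c "
from go import *
st,R,p,psi=info(); print(R[:,2],p,psi,st['force'])"; python3 go.py 372 90 160 -43
```

```text
time_s: 17.27
eef_pos: [373.2, 88.9, 36.0]
ee_rot: [0.998, 0.062, -0.011, 0.006]
force: [-0.3, 0.1, -0.8]
width: 0.4
[-0.02146212 -0.01240275 -0.99969273] [373.21288549  88.94926106  36.03509993] -82.83445160225637 [-0.31818334  0.05672859 -0.79542425]
t 17.27 p [373.2  88.9  36. ] psi -82.8 q [ 0.21  0.26  2.21 -0.01  0.7   1.67] F [-0.3  0.1 -0.8] w 0.4
delta cm [ -0.39   0.   -12.39] rows>=3.0 spin (mod180) -39.8 (5.6 rows)
```

```bash
python3 -m crank '{"delta_pos":[[0,0,-2],[0,0,-3],[0,0,-3.5],[0,0,-3.5],[1,0,-2]],"spin":[0,0,0,-4,-6],"claw":[0,0,0,0,0.6]}'; python3 -m crank '{"delta_pos":[[2,0,0],[2.5,0,0],[3,0,0],[3.2,0,0],[3,0,0]],"spin":[0,0,0,0,0],"claw":[0.6,0.6,0.6,0.6,0.6]}';python3 -c "
from go import *
st,R,p,psi=info(); print(R[:,2],p,psi,st['force'])"; python3 go.py 634 164 160 -43
```

```text
time_s: 17.68
eef_pos: [377.4, 90.9, 178.3]
ee_rot: [0.988, 0.152, -0.018, 0.005]
force: [-0.2, -0.1, -0.1]
width: 4.6
time_s: 18.1
eef_pos: [511.3, 133.3, 185.5]
ee_rot: [0.988, 0.154, -0.007, 0.005]
force: [0.2, 0.9, -0.5]
width: 37.6
[-0.01283108 -0.01119003 -0.99985506] [511.30322467 133.30148346 185.50882855] -72.32429988196958 [ 0.20904706  0.86926568 -0.51360301]
t 18.10 p [511.3 133.3 185.5] psi -72.3 q [ 0.24  0.27  1.7  -0.01  1.18  1.5 ] F [ 0.2  0.9 -0.5] w 37.6
delta cm [12.66  0.78  2.36] rows>=3.1 spin (mod180) -29.3 (4.1 rows)
```

```bash
python3 -m crank '{"delta_pos":[[2.6,0.1,0],[2.4,0.2,0],[2.4,0.2,0.3],[2,0.2,0.3],[1.6,0,0.3]],"spin":[0,0,0,0,0],"claw":[0.6,0.6,0.6,0.6,0.6]}';  python3 -m crank '{"delta_pos":[[0.4,0,0.2],[0,0,0.2],[0,0,0],[0,0,0],[0,0,0]],"spin":[-6,-6,-6,-6,-5],"claw":[0.6,0.6,0.6,0.6,0.6]}';python3 -c "
from go import *
st,R,p,psi=info(); print(R[:,2],p,psi,st['force'])"; python3 go.py 634.5 163.5 97 -43
```

```text
time_s: 18.52
eef_pos: [625.3, 162.2, 177.3]
ee_rot: [0.988, 0.154, -0.003, 0.004]
force: [0.3, 0.1, -0.8]
width: 55.0
time_s: 18.93
eef_pos: [632.0, 164.3, 172.0]
ee_rot: [0.913, 0.407, -0.002, 0.004]
force: [0.1, 1.0, 0.9]
width: 54.3
[-5.90500207e-04 -8.75385397e-03 -9.99961510e-01] [632.03119322 164.30753966 171.96888592] -41.986973569649045 [0.05271501 0.96892175 0.92768475]
t 18.93 p [632.  164.3 172. ] psi -42.0 q [ 0.24  0.47  1.43 -0.01  1.24  0.98] F [0.1 1.  0.9] w 54.3
delta cm [0.16 0.2  7.5 ] rows>=1.8 spin (mod180) 1.0 (0.1 rows)
```

```bash
python3 -m crank '{"delta_pos":[[0,0.1,1.5],[0,0,1.8],[0,0,1.8],[0,0,1.2],[0,0,0.5]],"spin":[1,0,0,0,0],"claw":[0.6,0.6,0.6,0.6,0.6]}'; python3 go.py 634.5 163.5 97 -43; python3 -m crank '{"delta_pos":[[0,0,0],[0,0,0],[0,0,0],[0,0,0],[0,0,0]],"spin":[0,0,0,0,0],"claw":[0.6,0.6,0.6,0.6,0.6]}'; python3 go.py 634.5 163.5 97 -43;
```

```text
time_s: 19.35
eef_pos: [633.8, 163.3, 106.3]
ee_rot: [0.916, 0.4, 0.003, 0.005]
force: [-0.1, 0.1, 0.8]
width: 54.8
t 19.35 p [633.8 163.3 106.3] psi -42.8 q [ 0.24  0.52  1.53 -0.01  1.09  0.99] F [-0.1  0.1  0.8] w 54.8
delta cm [0.06 0.03 0.93] rows>=0.2 spin (mod180) 0.2 (0.0 rows)
time_s: 19.77
eef_pos: [633.8, 163.4, 108.2]
ee_rot: [0.916, 0.4, 0.004, 0.005]
force: [0.1, -0.3, -0.1]
width: 54.8
t 19.77 p [633.8 163.4 108.2] psi -42.8 q [ 0.24  0.51  1.53 -0.01  1.09  0.99] F [ 0.1 -0.3 -0.1] w 54.8
delta cm [0.05 0.03 1.12] rows>=0.3 spin (mod180) 0.2 (0.0 rows)
```

```bash
python3 -m crank '{"delta_pos":[[0,0,0.5],[0,0,0.4],[0,0,0.2],[0,0,0],[0,0,0]],"spin":[0,0,0,0,0],"claw":[0.6,0.5,0.4,0.3,0.25]}'; python3 go.py 634.5 163.5 97 -43; python3 -m crank '{"delta_pos":[[0,0,0],[0,0,0],[0,0,0],[0,0,0],[0,0,0]],"spin":[0,0,0,0,0],"claw":[0,0,0,0,0]}'; python3 go.py 634.5 163.5 97 -43;
```

```text
time_s: 20.18
eef_pos: [634.9, 163.5, 97.8]
ee_rot: [0.916, 0.4, 0.006, 0.006]
force: [-0.6, -0.3, -0.2]
width: 30.8
t 20.18 p [634.9 163.5  97.8] psi -42.8 q [ 0.24  0.52  1.54 -0.01  1.06  0.99] F [-0.6 -0.3 -0.2] w 30.8
delta cm [-0.03 -0.03  0.08] rows>=0.0 spin (mod180) 0.2 (0.0 rows)
time_s: 20.6
eef_pos: [634.7, 163.7, 97.6]
ee_rot: [0.916, 0.4, 0.006, 0.005]
force: [0.5, -0.4, 0.1]
width: 18.0
t 20.60 p [634.7 163.7  97.6] psi -42.8 q [ 0.24  0.52  1.54 -0.01  1.06  0.99] F [ 0.5 -0.4  0.1] w 18.0
delta cm [-0.02 -0.    0.06] rows>=0.0 spin (mod180) 0.2 (0.0 rows)
```

```bash
python3 -m crank '{"delta_pos":[[0,0,0],[0,0,0],[0,0,0],[0,0,0],[0,0,0]],"spin":[5,5,5,5,5],"claw":[0,0,0,0,0]}'; python3 go.py 634.7 163.7 97 -122.8; python3 -m crank '{"delta_pos":[[0,0,0],[0,0,0],[0,0,0],[0,0,0],[0,0,0]],"spin":[5,5,5,5,5],"claw":[0,0,0,0,0]}'; python3 go.py 634.7 163.7 97 -122.8
```

```text
time_s: 21.02
eef_pos: [635.2, 162.8, 97.6]
ee_rot: [0.983, 0.184, 0.007, 0.005]
force: [0.2, -0.3, 0.2]
width: 18.2
t 21.02 p [635.2 162.8  97.6] psi -68.7 q [ 0.24  0.52  1.54 -0.01  1.06  1.44] F [ 0.2 -0.3  0.2] w 18.2
delta cm [-0.02 -0.1   0.06] rows>=0.0 spin (mod180) 54.1 (7.5 rows)
time_s: 21.43
eef_pos: [635.3, 161.7, 97.6]
ee_rot: [0.999, -0.043, 0.008, 0.004]
force: [0.8, -0.1, 0.9]
width: 17.8
t 21.43 p [635.3 161.7  97.6] psi -94.9 q [ 0.24  0.52  1.54 -0.01  1.07  1.9 ] F [ 0.8 -0.1  0.9] w 17.8
delta cm [-0.08 -0.19  0.05] rows>=0.1 spin (mod180) 27.9 (3.9 rows)
```

```bash
python3 -m crank '{"delta_pos":[[0,-0.1,0],[0,-0.05,0],[0,0,0],[0,0,0],[0,0,0]],"spin":[6,6,6,6,3],"claw":[0,0,0,0,0]}'; python3 go.py 634.7 163.7 97 -122.8; python3 -m crank '{"delta_pos":[[0,0,0],[0,0,0],[0,0,0],[0,0,0],[0,0,0]],"spin":[0,0,0,0,0],"claw":[0,0,0,0,0]}'; python3 go.py 634.7 163.7 97 -122.8
```

```text
time_s: 21.85
eef_pos: [634.9, 160.7, 97.6]
ee_rot: [0.958, -0.286, 0.008, 0.005]
force: [0.4, 0.1, -0.1]
width: 18.1
t 21.85 p [634.9 160.7  97.6] psi -123.2 q [ 0.24  0.52  1.54 -0.02  1.07  2.4 ] F [ 0.4  0.1 -0.1] w 18.1
delta cm [-0.18 -0.24  0.05] rows>=0.1 spin (mod180) -0.4 (0.1 rows)
time_s: 22.27
eef_pos: [634.9, 160.7, 97.6]
ee_rot: [0.959, -0.284, 0.008, 0.005]
force: [0.1, -0.7, 0.5]
width: 17.7
t 22.27 p [634.9 160.7  97.6] psi -123.0 q [ 0.24  0.52  1.54 -0.02  1.07  2.4 ] F [ 0.1 -0.7  0.5] w 17.7
delta cm [-0.18 -0.24  0.05] rows>=0.1 spin (mod180) -0.2 (0.0 rows)
```

Now at the target angle. I'll release, rise, and look.

```bash
python3 -m crank '{"delta_pos":[[0,0,0],[0,0,0],[0,0,0],[0,0,0],[0,0,-0.3]],"spin":[0,0,0,0,0],"claw":[0.6,0.6,0.6,0.6,0.6]}'; python3 -m crank '{"delta_pos":[[0,0,-1],[0,0,-2],[0,0,-2],[0,0,-2],[0,0,-1]],"spin":[0,0,0,0,0],"claw":[0.6,0.6,0.6,0.6,0.6]}'; python3 -m crank '{"delta_pos":[[-1,1,0],[-2,0.5,0],[-2,0,0],[-2,0,0],[-1,0,0]],"spin":[-7,-7,-7,-7,-7],"claw":[0,0,0,0,0]}'; python3 go.py 560 120 170 -82.85; python3 -c "
from go import *
snap('wrist','w8.png'); snap('side','side8.png')
st,R,p,psi=info(); print(R[:,2],p,psi,st['width'])"
```

```text
time_s: 22.68
eef_pos: [634.7, 160.6, 100.3]
ee_rot: [0.959, -0.284, 0.008, 0.005]
force: [0.6, 0.4, 0.2]
width: 48.2
time_s: 23.1
eef_pos: [632.3, 161.5, 183.6]
ee_rot: [0.959, -0.283, 0.006, 0.007]
force: [-0.0, 0.3, 0.4]
width: 54.3
time_s: 23.52
eef_pos: [551.7, 174.1, 188.7]
ee_rot: [1.0, 0.027, 0.01, 0.007]
force: [0.1, 0.6, 1.0]
width: 23.9
t 23.52 p [551.7 174.1 188.7] psi -87.0 q [ 0.3   0.33  1.61 -0.02  1.18  1.82] F [0.1 0.6 1. ] w 23.9
delta cm [0.51 5.42 1.95] rows>=1.4 spin (mod180) -4.1 (0.6 rows)
[ 0.02102833 -0.01337685 -0.99968939] [552.29948138 173.96888489 188.90979442] -87.31467477722045 16.152409861426403
```

View pics/w8.png

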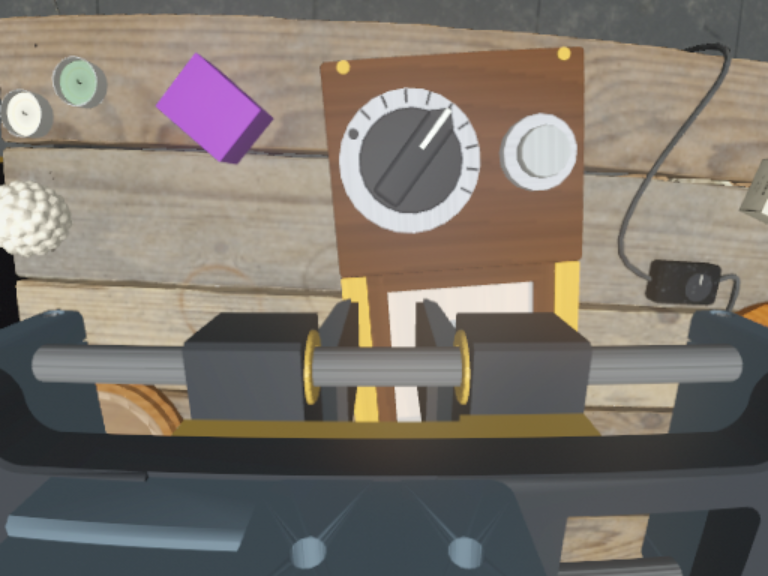

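```bash
python3 - <<'E'
from h import *
np.set_printoptions(precision=1,suppress=True)
c=load('wrist'); X,uv,col=cloud(c)
cx=np.array([.9922,.1245]); cy=np.array([-.1245,.9922]); o=np.array([563.2,121.4])
m=(X[:,2]>108)&(X[:,2]<125)&(np.hypot(X[:,0]-634.5,X[:,1]-164)<45)&(uv[:,1]<180)
B=cv2.minAreaRect(X[m,:2].astype(np.float32)); print('bar',m.sum(),B)
w=m&(col.min(1)>190); P=X[w,:2].mean(0); C=np.array(B[0]); a=np.degrees(np.arctan2(*(P-C)[::-1]))
b=[B[2],B[2]-90,B[2]-180]; print('white dir',a,'dial deg',60-(a-7.2), 'via bar',[60-(x-7.2) for x in b])
m=(np.hypot(X[:,0]-645,X[:,1]-79)<45)&(X[:,2]>88)&(uv[:,1]<200)
print('z',np.percentile(X[m,2],[50,90,99]))
for z0 in (92,97,100):
  k=m&(X[:,2]>z0); print(z0,k.sum(),cv2.minEnclosingCircle(X[k,:2].astype(np.float32)), X[k].mean(0))
lb=r.landmark_of('lock_button_top','wrist'); print(lb,at_depth(c,lb[0]['position']))
E
python3 go.py 647 80 150 -82.85
```

```text
bar 1473 ((635.3380737304688, 159.54397583007812), (18.158178329467773, 62.82118606567383), 57.144405364990234)
white dir -32.84381641219052 dial deg 100.04381641219052 via bar [10.055594635009768, 100.05559463500977, 190.05559463500975]
z [ 94.5 103.3 104.2]
92 1808 ((642.9080200195312, 80.1469497680664), 23.953359603881836) [643.   82.2  98.1]
97 974 ((643.5377197265625, 80.35334777832031), 16.012493133544922) [643.3  80.9 102.5]
100 924 ((643.5377197265625, 80.35334777832031), 16.012493133544922) [643.6  80.4 102.7]
[{'position': [366.6, 98.6], 'confidence': 0.6}] [645.1  77.8 102.9]
t 23.67 p [553.6 173.9 188.8] psi -87.5 q [ 0.3   0.34  1.61 -0.02  1.18  1.83] F [ 1.  -1.2  0.1] w 12.1
delta cm [8.83 9.74 4.22] rows>=3.3 spin (mod180) -4.6 (0.6 rows)
```

```bash
python3 go.py 643 85 140 -82.85; python3 -m crank '{"delta_pos":[[1.5,1.5,0],[1.7,1.8,0.3],[1.7,1.8,0.5],[1.7,1.8,0.8],[1.2,1.2,0.8]],"spin":[-1,-1,-1,-1,0],"claw":[0,0,0,0,0]}'; python3 go.py 643 85 140 -82.85;python3 go.py 643 85 112 -82.85
```

```text
t 23.67 p [553.6 173.9 188.8] psi -87.5 q [ 0.3   0.34  1.61 -0.02  1.18  1.83] F [ 1.  -1.2  0.1] w 12.1
delta cm [8.43 9.2  5.2 ] rows>=3.2 spin (mod180) -4.6 (0.6 rows)
time_s: 24.08
eef_pos: [644.9, 98.0, 170.5]
ee_rot: [0.998, 0.052, 0.015, 0.006]
force: [-0.2, 0.1, 0.3]
width: 0.4
t 24.08 p [644.9  98.  170.5] psi -84.0 q [ 0.14  0.45  1.47 -0.02  1.19  1.61] F [-0.2  0.1  0.3] w 0.4
delta cm [-0.41  1.23  3.06] rows>=0.8 spin (mod180) -1.2 (0.2 rows)
t 24.08 p [644.9  98.  170.5] psi -84.0 q [ 0.14  0.45  1.47 -0.02  1.19  1.61] F [-0.2  0.1  0.3] w 0.4
delta cm [-0.49  1.19  5.86] rows>=1.4 spin (mod180) -1.2 (0.2 rows)
```

```bash
python3 -m crank '{"delta_pos":[[-0.3,0.4,0.8],[-0.1,0.4,1.2],[-0.1,0.2,1.3],[0,0,1.2],[0,0,0.8]],"spin":[0,0,0,0,0],"claw":[0,0,0,0,0]}'; python3 go.py 643 83 112 -82.85; python3 -m crank '{"delta_pos":[[0,0,0],[0,0,0],[0,0,0],[0,0,0],[0,0,0]],"spin":[0,0,0,0,0],"claw":[0,0,0,0,0]}'; python3 go.py 643 83 104 -82.85; python3 - <<'E'
from h import *
snap('side','side9.png')
E
```

```text
time_s: 24.5
eef_pos: [646.9, 82.5, 112.2]
ee_rot: [0.999, 0.043, 0.015, 0.006]
force: [-0.7, -0.3, -0.4]
width: 0.7
t 24.50 p [646.9  82.5 112.2] psi -85.0 q [ 0.12  0.5   1.55 -0.02  1.07  1.61] F [-0.7 -0.3 -0.4] w 0.7
delta cm [-0.39 -0.08  0.01] rows>=0.1 spin (mod180) -2.2 (0.3 rows)
time_s: 24.92
eef_pos: [645.6, 83.4, 110.6]
ee_rot: [0.999, 0.042, 0.013, 0.006]
force: [-0.2, -0.5, -0.3]
width: 0.2
t 24.92 p [645.6  83.4 110.6] psi -85.2 q [ 0.12  0.5   1.55 -0.02  1.07  1.61] F [-0.2 -0.5 -0.3] w 0.2
delta cm [-0.28  0.01  0.65] rows>=0.2 spin (mod180) -2.4 (0.3 rows)
```

View pics/side9.png

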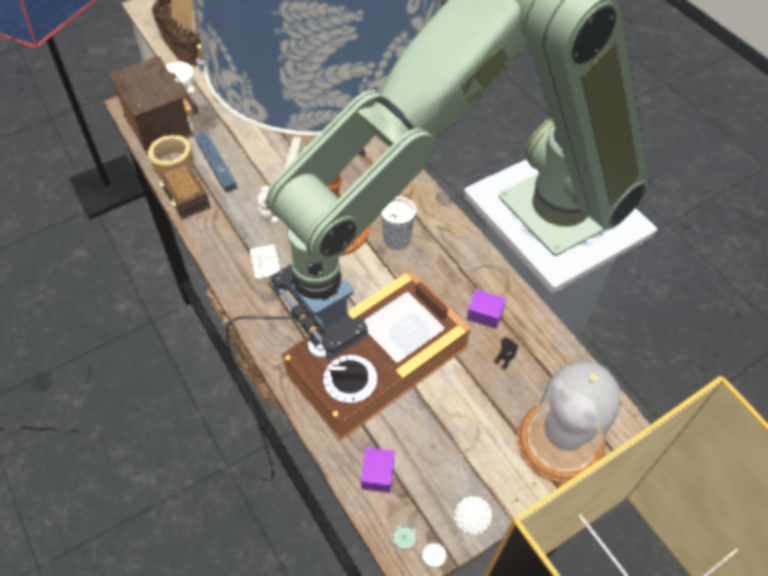

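```bash
python3 -m crank '{"delta_pos":[[-0.1,0.1,0.3],[-0.1,0,0.3],[0,0,0.3],[0,0,0.3],[0,0,0.3]],"spin":[0,0,0,0,0],"claw":[0,0,0,0,0]}'; python3 go.py
```

```text
time_s: 25.38
eef_pos: [645.0, 82.5, 97.7]
ee_rot: [0.999, 0.042, 0.016, 0.006]
force: [-1.7, -0.2, 5.1]
width: 0.5
t 25.38 p [645.   82.5  97.7] psi -85.2 q [ 0.12  0.51  1.57 -0.02  1.03  1.61] F [-1.7 -0.2  5.1] w 0.5
```

```bash
python3 -m crank '{"delta_pos":[[0,0,0.3],[0,0,0.3],[0,0,0.3],[0,0,0.2],[0,0,0]],"spin":[0,0,0,0,0],"claw":[0,0,0,0,0]}'; python3 go.py
```

```text
time_s: 25.8
eef_pos: [645.0, 82.5, 98.8]
ee_rot: [0.999, 0.042, 0.018, 0.006]
force: [-1.7, -0.8, 4.5]
width: 0.4
t 25.80 p [645.   82.5  98.8] psi -85.2 q [ 0.12  0.5   1.57 -0.02  1.03  1.61] F [-1.7 -0.8  4.5] w 0.4
```

```bash
python3 -m crank '{"delta_pos":[[0,0,0.5],[0,0,0.6],[0,0,0.7],[0,0,0.8],[0,0,0.8]],"spin":[0,0,0,0,0],"claw":[0,0,0,0,0]}'; python3 go.py
```

```text
time_s: 26.22
eef_pos: [645.5, 82.5, 97.0]
ee_rot: [0.999, 0.042, 0.024, 0.005]
force: [-15.4, -1.3, 40.9]
width: 0.5
t 26.22 p [645.5  82.5  97. ] psi -85.3 q [ 0.12  0.5   1.58 -0.02  1.01  1.61] F [-15.4  -1.3  40.9] w 0.5
```

```bash
python3 -m crank '{"delta_pos":[[0,0,-0.6],[0,0,-1.5],[-0.2,-0.3,-2],[-0.5,-0.5,-2],[-1,-1,-1.5]],"spin":[0,0,0,0,0],"claw":[0,0,0,0,0]}'; python3 go.py; python3 -m crank '{"delta_pos":[[-2,-1.5,-0.5],[-2.3,-1.5,0],[-2.3,-1.5,0],[-2.3,-1.5,0],[-1.5,-0.8,0]],"spin":[0,0,0,0,0],"claw":[0,0,0,0,0]}'; python3 -m crank '{"delta_pos":[[0,0,0],[0,0,0],[0,0,0],[0,0,0],[0,0,0]],"spin":[0,0,0,0,0],"claw":[0,0,0,0,0]}'; python3 - <<'E'
from go import *
np.set_printoptions(precision=1,suppress=True)
snap('wrist','w10.png'); snap('side','side10.png')
c=load('wrist'); X,uv,col=cloud(c)
m=(X[:,2]>108)&(X[:,2]<125)&(np.hypot(X[:,0]-634.5,X[:,1]-162)<45)&(uv[:,1]<190)
B=cv2.minAreaRect(X[m,:2].astype(np.float32)); print('bar',m.sum(),B)
m=(np.hypot(X[:,0]-643.5,X[:,1]-80)<12)&(uv[:,1]<190); print('button z',m.sum(),np.median(X[m,2]))
c=load('side'); X,uv,col=cloud(c)
cx=np.array([.9922,.1245]); cy=np.array([-.1245,.9922]); o=np.array([563.2,121.4])
a=(X[:,:2]-o)@cx; b=(X[:,:2]-o)@cy
m=(X[:,2]>99)&(X[:,2]<108)&(a>-170)&(a<-100)&(abs(b)<36)
print('hatch bar',m.sum(),np.percentile(a[m],[1,50,99]))
m=(np.hypot(X[:,0]-643.5,X[:,1]-80)<10); print('button z side',m.sum(),np.median(X[m,2]))
print(info()[2],info()[0]['force'])
E
```

```text
time_s: 26.63
eef_pos: [623.5, 98.2, 176.2]
ee_rot: [0.999, 0.04, 0.025, 0.006]
force: [0.5, -0.7, 0.4]
width: 0.6
t 26.63 p [623.5  98.2 176.2] psi -85.4 q [ 0.15  0.41  1.53 -0.02  1.16  1.64] F [ 0.5 -0.7  0.4] w 0.6

time_s: 27.05
eef_pos: [514.7, 159.6, 177.1]
ee_rot: [0.999, 0.039, 0.031, 0.005]
force: [-1.0, 1.1, -0.6]
width: 0.3
time_s: 27.47
eef_pos: [513.6, 160.1, 176.2]
ee_rot: [0.999, 0.04, 0.031, 0.005]
force: [-0.2, -0.2, 0.1]
width: 0.2
bar 1731 ((635.0391845703125, 159.8394317626953), (18.69678497314453, 62.832054138183594), 56.472774505615234)
button z 614 102.8764885758533Traceback (most recent call last):
  File "<stdin>", line 12, in <module>
    return _quantile_unchecked(
        a, q, axis, out, overwrite_input, method, keepdims, weights)
    return _ureduce(a,
                    func=_quantile_ureduce_func,
    ...<5 lines>...
                    overwrite_input=overwrite_input,
                    method=method)
    r = func(a, **kwargs)
    result = _quantile(arr,
                       quantiles=q,
    ...<2 lines>...
                       out=out,
                       weights=wgt)
    slices_having_nans = np.isnan(arr[-1, ...])
                                  ~~~^^^^^^^^^
IndexError: index -1 is out of bounds for axis 0 with size 0
```

View pics/w10.png

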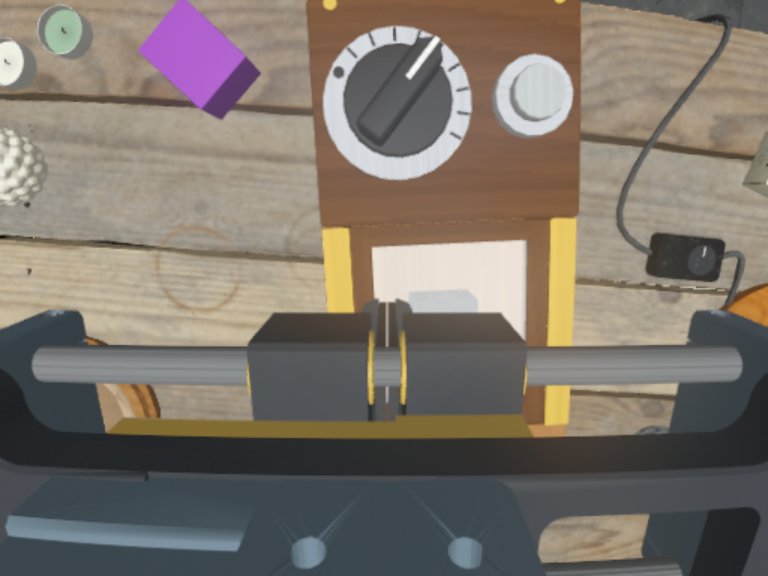

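View pics/side10.png

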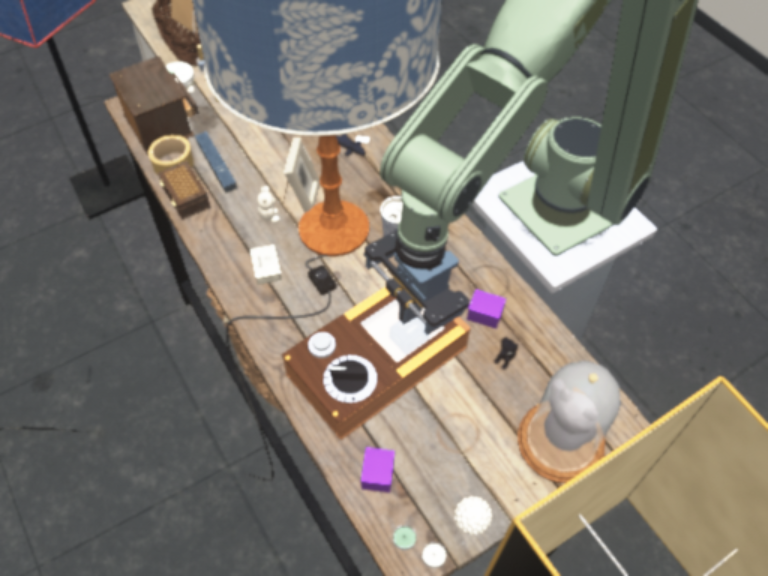

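```bash
python3 -c "
from workcell import r
print(r.job_done(), r.state()['force'])"
```

```text
the job is handed in; nothing more can be done
the job is handed in; nothing more can be done
```

I did all the steps in order and handed the job in at about 27.6 s of the 72 s. I don't know the verdict, because the hand-in doesn't report one.

- **Carton:** I put the black jewellery carton in the chamber and let go. The picture after release showed it flat and centred. It is visible through the glass pane of the hatch in the later pictures.
- **Hatch:** I pushed it until it stopped, with about 9 N on the fingers. A close wrist picture afterwards showed no gap at the front frame. In the final side view the gripper hid the grip bar, so the last numeric check of it gave no result. An earlier side picture, taken after the dial turn, showed the hatch shut, and nothing touched it after that.
- **Dial:** It started at one click, not at the off dot, so I turned it four clicks clockwise and let go. It measured 100.05° after release and about 100.7° at the end; the target is 100°.
- **Button:** It went down to a hard stop, about 6 mm of travel. The force peaked at about 41 N, applied through the fingertips. The limit is 40 N for the arm and gripper body and 120 N for the wrist. After release the button was back up, with its top at 102.9 mm.
- **Bystanders:** I did not touch the soap, the candle or the dog. They looked unmoved where they showed in the pictures; I did not measure them again.
- **Tool tilt:** The tool gradually tilted up to about 11° while moving and while pushing the hatch. I straightened it by pressing the closed fingers, at up to about 14 N, against the outside of the case's front frame before turning the dial.

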